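# Click the matching jig sledge into its dock

### The job

One of the three brackets lies on the cork sample pad as a sample: take the jig sledge whose raised nest block has the same outline and slide it nose first into the dock until the sprung pawl clicks in behind its head and its nose presses lightly on the rubber buffer. Then tug it gently back until the pawl takes the pull, to prove that it holds, and leave it latched. Do not bottom out the buffer or yank the pawl, and leave the other sledges, the brackets and the other things where they are.

Things in the scene. Friction and masses are not known exactly. Their poses are not given: they have to be found in the camera images.
- sledge_l: Loose aluminium jig sledge, about 0.3 kg, with a raised black L-shaped nest block (limb along the -y side, short limb across the -x end; 60 x 40 mm, centre x +36, z 12 to 24) on its head. Origin: centre of underside; nose at x +68. Plate 12 thick: head 62 wide from x +2 to +68, tail 34 wide from x -68 to +2; the head's rear is a square shoulder.
- sledge_l_rib (a point): Middle of the grip rib on the tail of sledge_l: upright grey bar along x, 14 mm thick (y), 54 mm long, from z 12 to 66 of the sledge; this point is at x -33, z 48 of the sledge. Axes as the sledge's.
- sledge_t: Loose aluminium jig sledge, about 0.3 kg, with a raised black T-shaped nest block (bar across the +x end, stem along x; 60 x 40 mm, centre x +36, z 12 to 24) on its head. Origin: centre of underside; nose at x +68. Plate 12 thick: head 62 wide from x +2 to +68, tail 34 wide from x -68 to +2; the head's rear is a square shoulder.
- sledge_t_rib (a point): Middle of the grip rib on the tail of sledge_t: upright grey bar along x, 14 mm thick (y), 54 mm long, from z 12 to 66 of the sledge; this point is at x -33, z 48 of the sledge. Axes as the sledge's.
- sledge_u: Loose aluminium jig sledge, about 0.3 kg, with a raised black U-shaped nest block (limbs along both y sides, bar across the -x end; 60 x 40 mm, centre x +36, z 12 to 24) on its head. Origin: centre of underside; nose at x +68. Plate 12 thick: head 62 wide from x +2 to +68, tail 34 wide from x -68 to +2; the head's rear is a square shoulder.
- sledge_u_rib (a point): Middle of the grip rib on the tail of sledge_u: upright grey bar along x, 14 mm thick (y), 54 mm long, from z 12 to 66 of the sledge; this point is at x -33, z 48 of the sledge. Axes as the sledge's.
- bracket_l: Loose flat dark steel bracket of L outline, 60 x 40 mm, limbs about 14 mm wide, 6 mm thick. Origin: middle of its outline, underside. One of the three brackets lies on the cork sample pad (that one is the sample), the two others in the bins; at any yaw. Leave in place.
- bracket_t: Loose flat dark steel bracket of T outline, 60 x 40 mm, limbs about 14 mm wide, 6 mm thick. Origin: middle of its outline, underside. One of the three brackets lies on the cork sample pad (that one is the sample), the two others in the bins; at any yaw. Leave in place.
- bracket_u: Loose flat dark steel bracket of U outline, 60 x 40 mm, limbs about 14 mm wide, 6 mm thick. Origin: middle of its outline, underside. One of the three brackets lies on the cork sample pad (that one is the sample), the two others in the bins; at any yaw. Leave in place.
- sample_pad: Cork sample pad, 104 x 104 x 5 mm, on the table in a row with two white open bins of the same footprint (35 mm high), in any order. Origin: centre of its underside.
- dock: Fixed sledge dock. Origin: on the table under the channel's centre line; +x is the loading direction, z up. Dark base plate 6 mm thick (sledges slide on it) from x -60 to +325, y -58 to +78. Open loading area from x -60 to 30, then funnel walls up to z 18, 104 mm apart at x 30 narrowing to 67 mm at x 88. Catch unit on the +y side: its place along x varies, see the others.
- dock_throat (a point): Start of the 67 mm wide channel, at x 88, z 6 of the dock, axes as the dock's. Above the channel, lips 50 mm apart (underside z 21, top z 25 of the dock) keep a head from being put in from above; rib and nest block pass between them. Continuous -y wall; the +y wall ends 17 mm past this point and goes on beyond the pawl as part of the catch unit.
- pawl (a joint): Sprung pawl on the +y side, swings about an upright pin, rad: 0 = in, 9 mm in the way of a centred head; 0.2 to 0.3 pushed aside by a head (3 to 10 N with the rubbing); snaps back to 0 behind the shoulder. Its tip stands anywhere from x 160 to 200 of the dock: not told, feel for it. A latched sledge has its origin 2 mm short of the tip or up to 8 mm further on, where its nose meets the buffer.
- pawl_mount (a joint): Sprung mount that carries the pawl and gives when the latched sledge is pulled back, m: 0 = no pull, about 1 N then 2 N per mm, stop at 0.011. A proper tug takes it past 0.002 (5 N, besides 2 to 4 N of the sledge rubbing); past 0.0095 (20 N) is a yank.
- buffer (a joint): Rubber-faced spring buffer, 40 mm wide, at the end of the channel, m: 0 = free, grows as the nose presses it, 1.4 N per mm, stop at 0.016. Lightly pressed is past 0.0015 (2 N); past 0.0145 (20 N) it is bottomed out. Its place varies with the pawl's.
- cup: Bystander, loose: paper coffee cup, 76 mm wide, 90 mm high. Leave alone.
- spool: Bystander, loose: reel of solder, 52 mm wide, 42 mm high. Leave alone.
- cutters: Bystander, loose: side cutters with blue handles, 140 mm long, 16 mm high. Leave alone.
- glasses: Bystander, loose: safety glasses, 150 mm wide, 46 mm high. Leave alone.
- screwdriver: Bystander, loose: screwdriver, 180 mm long, lying flat. Leave alone.
Not all that is in view belongs to the job. There is more than one size of the sample_pad; the job needs the smallest.

How it is judged:
By the outcome, as a careful person would: the job done as asked, in the order asked, and still so for the second after the job is handed in, with the robot touching nothing.
It also fails if it takes over 69 s, if anything falls off the work surface, if the arm or the gripper's body presses on something with over 40 N, if the wrist force passes 120 N, or if a joint passes its speed limit or range.

### The arm

A 7-joint arm with a two-finger parallel gripper is mounted at the origin on the work surface. World frame = base frame: x ahead of the robot, y to its left, z up, the work surface at z = 0. Lengths are in m, angles in degrees, forces in N, time in s.
With the tool pointing down it reaches from about 0.425 to 0.875 m from the base axis. Payload 4.7 kg.
Tool frame: the origin (TCP) lies between the finger pads; the fingertips stand 14 mm ahead of it and the grasp point (between the pads) lies 5 mm behind it (env.tip_reach is the distance from the TCP to the fingertips, in m); z points along the fingers, y is the direction in which the jaws open and shut (so a half turn about z gives the same grasp; the last joint's range is limited). The gripper opens to 87 mm and grips with 3 to 60 N. Pads are 19 mm wide; open, the fingers measure 117 mm over their backs; the gripper's body (75 mm by 190 mm) begins 51 mm behind the grasp point.
Start: joints at [-72.645, 18.392, -4.016, 83.108, 1.295, 78.541, -3.26], TCP at [0.185, 0.623, 0.237] pointing down, gripper open.
Joint ranges: [-163.93, 163.93], [-17.29, 119.83], [-79.2, 71.16], [3.27, 140.29], [-89.18, 269.18], [5.43, 117.66], [-154.24, 154.24]. Speed limits (degrees/s): [147.25, 147.25, 180, 180, 180, 180, 180].

### API

Orientations are given as [roll, pitch, yaw] about the fixed x, y, z axes, in that order (R = Rz(yaw) Ry(pitch) Rx(roll)).
In Python, from cell import env gives the robot as it stands. The module is installed in compiled form; this text tells all that it offers.
- The arm moves only by the shell command python3 -m pendant 'ROWS' [FORCE]. ROWS is JSON, a list of rows, each an object of numbers: "rx", "ry", "rz": the turn, a rotation vector about the tool's x, y, z in degrees; "tx", "ty", "tz": the shift along the tool's x, y, z in mm; "jaw": the finger opening in mm, from 0 to 87. In form: [{"rx": .., "ry": .., "rz": .., "tx": .., "ty": .., "tz": .., "jaw": ..}, ...]. A call has 1 to 20 rows; each row shifts and turns the commanded pose from where the row before left it, along the tool's axes as they then stand; what a row does not reach is not made up. A row lasts 1/12 s, in which the tool goes at most 41.7 mm and 7.16 degrees, less where a joint would pass 70% of its speed; a pose out of reach is approached as far as the arm can. A call with a gripper value outside its range is refused whole. The fingers move at their own pace and stop on an object; FORCE is the grip in N (left out, the last holds). Time passes only in rows, so rows that do not move let the fingers close. It gives the time, the measured TCP pose, the force and the opening at its end, in the units of the state.
- env.get_obs(): the state, without advancing time (a new reading comes with each control period).
- env.read_camera(name): name is "scene" or "side" or "wrist"; returns a dict with "img" (420x560x3 uint8, red, green, blue), "range_z" (420x560 float32, m along the optical axis (not along the pixel's ray), 0 where there is no reading), "vertical_fov" (degrees; the focal length in pixels is half the picture's height over the tangent of half this angle, whatever the lens; pixels are square), "cx", "cy" (the principal point, pixels), "world_to_cam" (4x4, takes a point from world to camera coordinates). Camera axes: x right, y up, looking along -z (the intrinsics and any distortion apply to the point x, -y, -z); pixel columns grow to the right and rows downward; lengths in m; the calibration is good to about 2 mm. The wrist camera is an equidistant fisheye: a pixel r from the principal point sees the ray r / f radians off the axis. A picture is of the moment at which its call begins.
- env.sign_off(): hands the job in, once; it reports no verdict.
The state is a dict: "time_s": time; "qpos": joint angles; "joint_velocities": joint speeds; "effort": joint torques, N m; "tool_pos": TCP position; "tool_rot": TCP orientation; "force": force on the tool from outside, world axes, zero at the start; "wrist_torque": the same for the moment, N m; "grip_width": finger opening in m.
Only numpy, scipy, OpenCV 4.12 (cv2) and the standard library are available. Lean on these libraries where they do the work, as an engineer would, in place of code of your own. Each camera call takes 0.05 s, during which the arm holds its last target.

## Working session

There is one attempt and no reset: what is moved stays moved. The work goes in short steps, Python scripts to look and compute and a shell command to move; the robot and the scene stay as the last step left them, time stands still between calls to the robot, and variables do not carry over. Pictures are saved under pics/ and viewed, and the job is handed in when it is done.

```bash
mkdir -p pics; cat > h.py <<'E'
import numpy as np, cv2
from cell import env
def grab(n):
    d=env.read_camera(n); np.savez('%s.npz'%n,**d); return d
def load(n): return dict(np.load('%s.npz'%n))
def px2w(d,u,v,z=None):
    H=d['img'].shape[0]; f=H/2/np.tan(np.radians(float(d['vertical_fov']))/2)
    x=(u-float(d['cx']))/f; y=(v-float(d['cy']))/f
    M=np.linalg.inv(d['world_to_cam'])
    if z is None:
        r=float(d['range_z'][int(round(v)),int(round(u))]); return (M@[x*r,-y*r,-r,1])[:3]
    o=M[:3,3]; dr=M[:3,:3]@np.array([x,-y,-1]); return o+dr*(z-o[2])/dr[2]
def w2px(d,p):
    H=d['img'].shape[0]; f=H/2/np.tan(np.radians(float(d['vertical_fov']))/2)
    c=d['world_to_cam']@np.append(p,1); return f*c[0]/-c[2]+float(d['cx']), -f*c[1]/-c[2]+float(d['cy'])
def save(img,name,s=1):
    cv2.imwrite('pics/'+name,cv2.resize(img[...,::-1],None,fx=s,fy=s,interpolation=cv2.INTER_CUBIC))
E
python3 - <<'E'
from h import *
for n in('scene','side','wrist'):
    d=grab(n); save(d['img'],n+'0.png',1.4); print(n,d['vertical_fov'],d['cx'],d['cy'],np.linalg.inv(d['world_to_cam'])[:3].round(3).tolist())
o=env.get_obs(); print({k:np.round(v,3).tolist() for k,v in o.items()})
E
```

```text
scene 48.20972615256035 277.92363263212445 208.25159815503346 [[-0.827, -0.351, 0.439, 1.127], [0.562, -0.527, 0.638, 0.961], [0.007, 0.774, 0.633, 0.948]]
side 57.52167456441542 279.7357722988981 211.00097035532357 [[-0.673, 0.542, -0.503, -0.229], [-0.739, -0.481, 0.472, 0.794], [0.014, 0.69, 0.724, 1.156]]
wrist 65.70646984690485 275.9251503777192 211.4070167947872 [[0.285, -0.915, -0.284, 0.107], [0.958, 0.272, 0.087, 0.646], [-0.002, -0.297, 0.955, 0.383]]
{'time_s': 0.15, 'qpos': [-72.645, 18.429, -4.015, 83.163, 1.294, 78.543, -3.26], 'joint_velocities': [-0.061, -0.076, 0.029, -0.235, 0.059, 0.09, 0.051], 'effort': [-0.0, -49.18, -0.405, -31.288, -0.064, 0.041, 0.0], 'tool_pos': [0.185, 0.623, 0.236], 'tool_rot': [-179.911, 0.004, 163.454], 'force': [0.346, -0.552, 0.212], 'wrist_torque': [-0.002, 0.009, 0.015], 'grip_width': 0.087}
```

View pics/scene0.png

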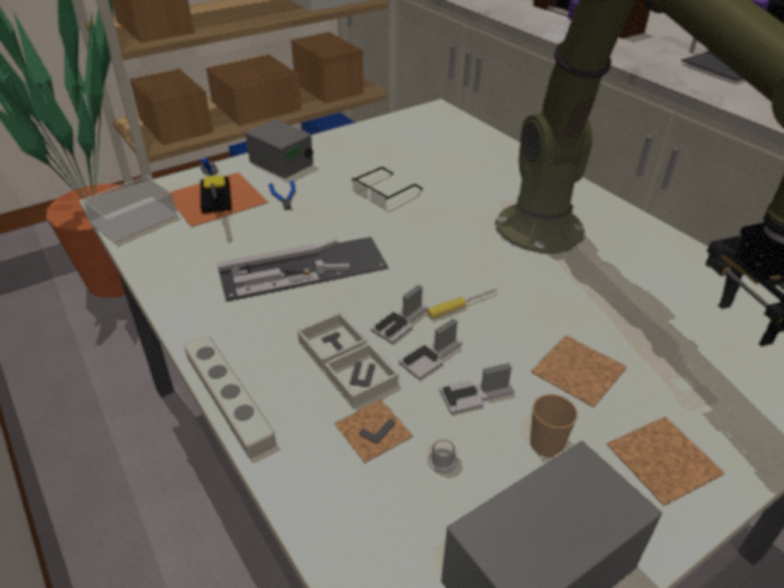

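View pics/side0.png

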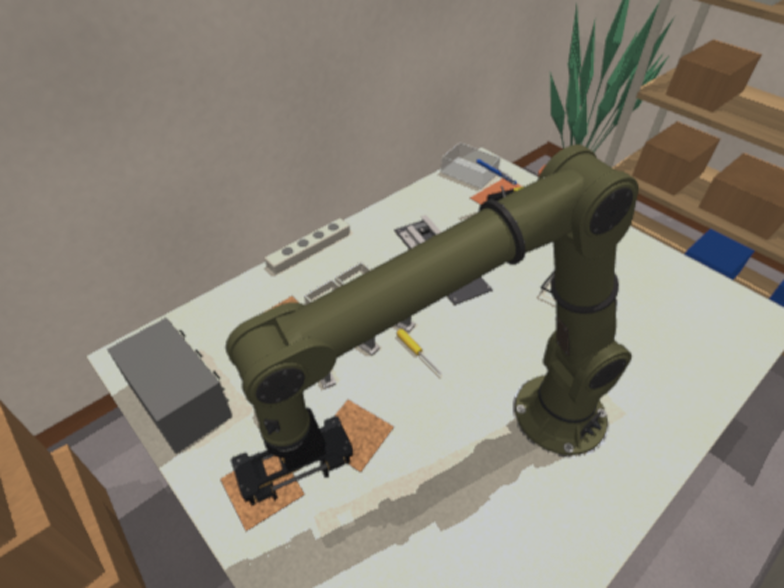

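View pics/wrist0.png

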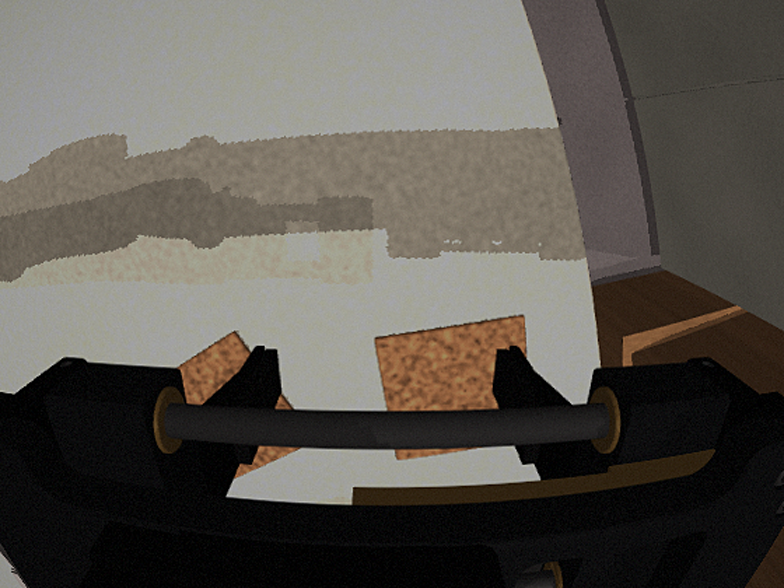

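The scene picture shows three cork pads. The small one, at 374,430 in the enlarged picture, carries an angled bracket. The other two, at 579,370 and 665,460, are empty and larger. The bins hold a T (333,340) and a U (363,374). The sledges are at 395,322, 425,358 and 470,393, and the dock is at 300,270. I'll enlarge the sledges and the dock.

```bash
python3 - <<'E'
from h import *
d=load('scene'); im=d['img']
save(im[215:340,205:380],'c1.png',4.5)
save(im[160:220,145:285],'c2.png',5.7)
E
```

```text
(no output)
```

View pics/c1.png

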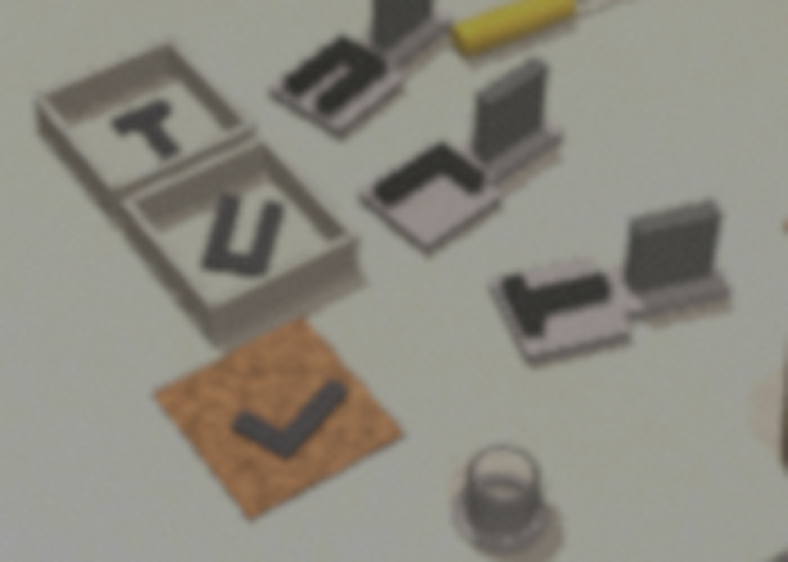

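View pics/c2.png

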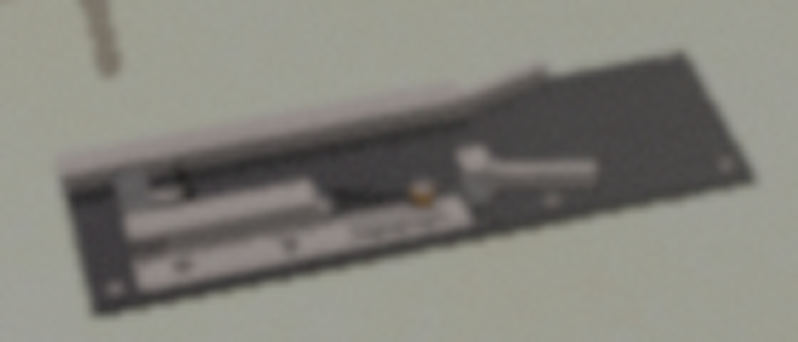

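Candidates for the sledge, in scene pixels: U at (280,230), L at (303,255), T at (335,281). The crop shows an L bracket on the small pad and the L nest on the middle sledge, so I choose sledge_l. Next I'll measure its pose and the dock's.

```bash
cat >> h.py <<'E'
def cloud(d):
    H,W=d['range_z'].shape; f=H/2/np.tan(np.radians(float(d['vertical_fov']))/2)
    v,u=np.mgrid[:H,:W]; r=d['range_z']; M=np.linalg.inv(d['world_to_cam'])
    p=np.stack([(u-float(d['cx']))/f*r,-(v-float(d['cy']))/f*r,-r,np.ones_like(r)],-1)@M.T
    p=p[...,:3]; p[r==0]=np.nan; return p
E
python3 - <<'E'
from h import *
d=load('scene'); P=cloud(d)
def c1(u,v): return u/4.5+205, v/4.5+215
def c2(u,v): return u/5.7+145, v/5.7+160
for n,(u,v),z in [('noseL',(362,200),.012),('noseR',(430,250),.012),('headrear',(500,203),.012),('tailend',(562,138),.012)]:
    print(n,px2w(d,*c1(u,v),z).round(4))
m=(P[...,2]>.03)&(P[...,2]<.075)
vv,uu=np.nonzero(m); s=(uu>300)&(uu<332)&(vv>225)&(vv<260)
q=P[vv[s],uu[s]]; print(len(q),q.mean(0).round(4),q[:,2].max())
print('rect',cv2.minAreaRect((q[:,:2]*1000).astype(np.float32)))
for n,uv,z in [('base c far-right',(690,55),.006),('base near right',(755,182),.006),('base near left',(95,315),.006),('base left',(62,185),.006),('funnel end L',(548,70),.018),('funnel end R',(598,165),.018),('throatR',(470,150),.018)]:
    print(n,px2w(d,*c2(*uv),z).round(4))
# table height check
print(P[300:310,150:160,2].mean(), P[270:280,320:330,2].mean())
E
```

```text
noseL [0.5867 0.2145 0.012 ]
noseR [0.5767 0.2717 0.012 ]
headrear [0.5174 0.264  0.012 ]
tailend [0.4489 0.2402 0.012 ]
203 [0.4856 0.2256 0.0534] 0.07023192656892885
rect ((482.5029602050781, 222.4027862548828), (55.07457733154297, 17.58819007873535), 8.437467575073242)
base c far-right [ 0.3877 -0.1904  0.006 ]
base near right [ 0.427  -0.0609  0.006 ]
base near left [ 0.7936 -0.1611  0.006 ]
base left [ 0.7625 -0.2806  0.006 ]
funnel end L [ 0.4775 -0.21    0.018 ]
funnel end R [ 0.5023 -0.1115  0.018 ]
throatR [ 0.5567 -0.1652  0.018 ]
-0.0400851108945296 nan
```

```bash
python3 -m pendant '[{"tx":-12,"ty":-9,"jaw":50},{"tx":-25,"ty":-19},{"tx":-25,"ty":-19},{"tx":-25,"ty":-19},{"tx":-25,"ty":-19},{"tx":-25,"ty":-19},{"tx":-25,"ty":-19},{"tx":-25,"ty":-19},{"tx":-25,"ty":-19},{"tx":-25,"ty":-19},{"tx":-25,"ty":-19},{"tx":-25,"ty":-19},{"tx":-25,"ty":-19},{"tx":-25,"ty":-19},{"tx":-25,"ty":-19},{"tx":-25,"ty":-18},{"tx":-12,"ty":-9},{"rz":-6},{"rz":-6},{"rz":-6}]' 30
python3 -m pendant '[{"rz":-6.5},{},{}]'
python3 - <<'E'
from h import *
for n in('wrist','scene'):
    d=grab(n); save(d['img'],n+'1.png',1.4)
E
```

```text
invalid input at $[0]: expected keys rx, ry, rz, tx, ty, tz, jaw
invalid input at $[0]: expected keys rx, ry, rz, tx, ty, tz, jaw
```

View pics/wrist1.png

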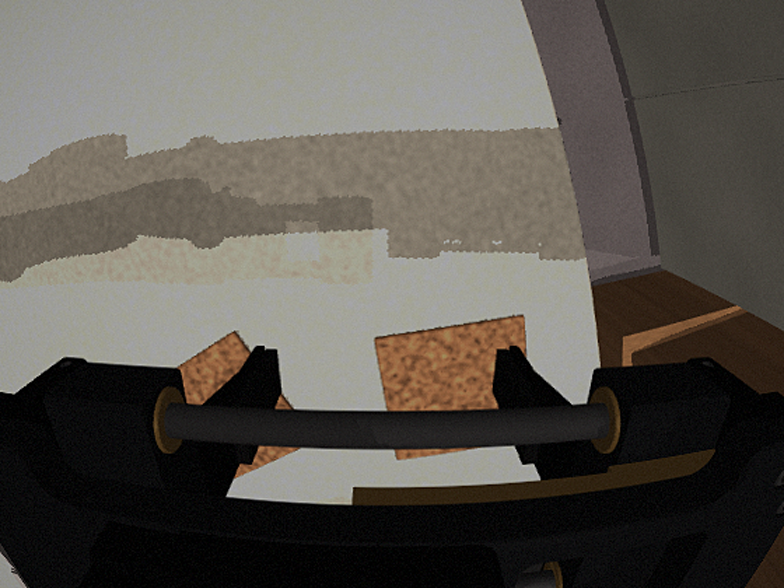

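All seven keys are required, so nothing moved. The wrist camera sits on the tool's +x side, so I'll stop about 90 mm past the rib to get the sledge under the camera.

```bash
python3 -m pendant '[{"rx":0,"ry":0,"rz":0,"tx":-13,"ty":-7,"tz":0,"jaw":50},{"rx":0,"ry":0,"rz":0,"tx":-27,"ty":-15,"tz":0,"jaw":50},{"rx":0,"ry":0,"rz":0,"tx":-27,"ty":-15,"tz":0,"jaw":50},{"rx":0,"ry":0,"rz":0,"tx":-27,"ty":-15,"tz":0,"jaw":50},{"rx":0,"ry":0,"rz":0,"tx":-27,"ty":-15,"tz":0,"jaw":50},{"rx":0,"ry":0,"rz":0,"tx":-27,"ty":-15,"tz":0,"jaw":50},{"rx":0,"ry":0,"rz":0,"tx":-27,"ty":-15,"tz":0,"jaw":50},{"rx":0,"ry":0,"rz":0,"tx":-27,"ty":-15,"tz":0,"jaw":50},{"rx":0,"ry":0,"rz":0,"tx":-27,"ty":-15,"tz":0,"jaw":50},{"rx":0,"ry":0,"rz":0,"tx":-27,"ty":-15,"tz":0,"jaw":50},{"rx":0,"ry":0,"rz":0,"tx":-27,"ty":-15,"tz":0,"jaw":50},{"rx":0,"ry":0,"rz":0,"tx":-27,"ty":-15,"tz":0,"jaw":50},{"rx":0,"ry":0,"rz":0,"tx":-27,"ty":-15,"tz":0,"jaw":50},{"rx":0,"ry":0,"rz":0,"tx":-27,"ty":-15,"tz":0,"jaw":50},{"rx":0,"ry":0,"rz":0,"tx":-27,"ty":-15,"tz":0,"jaw":50},{"rx":0,"ry":0,"rz":0,"tx":-27,"ty":-15,"tz":0,"jaw":50},{"rx":0,"ry":0,"rz":0,"tx":-27,"ty":-15,"tz":0,"jaw":50},{"rx":0,"ry":0,"rz":0,"tx":-27,"ty":-15,"tz":0,"jaw":50},{"rx":0,"ry":0,"rz":0,"tx":-13,"ty":-7,"tz":0,"jaw":50},{"rx":0,"ry":0,"rz":-6,"tx":0,"ty":0,"tz":0,"jaw":50}]' 30
python3 -m pendant '[{"rx":0,"ry":0,"rz":-6,"tx":0,"ty":0,"tz":0,"jaw":50},{"rx":0,"ry":0,"rz":-6,"tx":0,"ty":0,"tz":0,"jaw":50},{"rx":0,"ry":0,"rz":-6.5,"tx":0,"ty":0,"tz":0,"jaw":50},{"rx":0,"ry":0,"rz":0,"tx":0,"ty":0,"tz":0,"jaw":50},{"rx":0,"ry":0,"rz":0,"tx":0,"ty":0,"tz":0,"jaw":50}]'
python3 - <<'E'
from h import *
for n in('wrist','scene'):
    d=grab(n); save(d['img'],n+'2.png',1.4)
E
```

```text
time_s: 1.92
tool_pos: [0.5765, 0.2203, 0.2366]
tool_rot: [-179.8, 0.1, 169.0]
force: [-0.3, 0.2, -0.2]
grip_width: 0.05
time_s: 2.33
tool_pos: [0.5735, 0.226, 0.2366]
tool_rot: [-180.0, -0.0, -172.3]
force: [0.2, 0.1, 0.4]
grip_width: 0.05
```

View pics/wrist2.png

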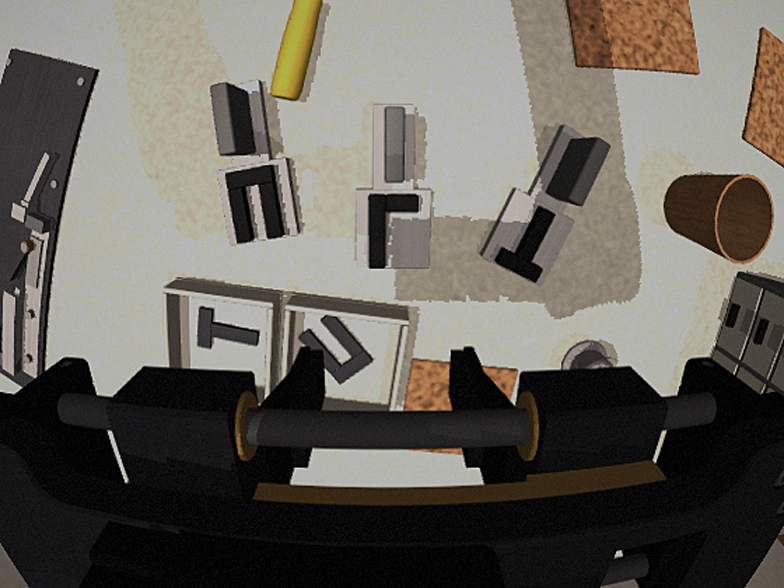

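The wrist picture shows the L sledge in the centre (rib about 395,145, head about 393,228), with U at its left, T at its right and the dock at the far left. I'll crop it and compute the pose.

```bash
cat >> h.py <<'E'
def fe(d,u,v,z):
    H=d['img'].shape[0]; f=H/2/np.tan(np.radians(float(d['vertical_fov']))/2)
    x=u-float(d['cx']); y=v-float(d['cy']); r=np.hypot(x,y); t=r/f
    k=np.sin(t)/max(r,1e-9)
    M=np.linalg.inv(d['world_to_cam']); o=M[:3,3]; dr=M[:3,:3]@np.array([x*k,-y*k,-np.cos(t)])
    return o+dr*(z-o[2])/dr[2]
def fep(d,p):
    H=d['img'].shape[0]; f=H/2/np.tan(np.radians(float(d['vertical_fov']))/2)
    c=d['world_to_cam']@np.append(p,1); t=np.arctan2(np.hypot(c[0],c[1]),-c[2]); a=np.arctan2(-c[1],c[0])
    return f*t*np.cos(a)+float(d['cx']), f*t*np.sin(a)+float(d['cy'])
E
python3 - <<'E'
from h import *
d=load('wrist'); save(d['img'][68:198,245:320],'c3.png',4.5); save(d['img'][20:280,0:85],'c4.png',2.3)
E
```

```text
(no output)
```

View pics/c3.png

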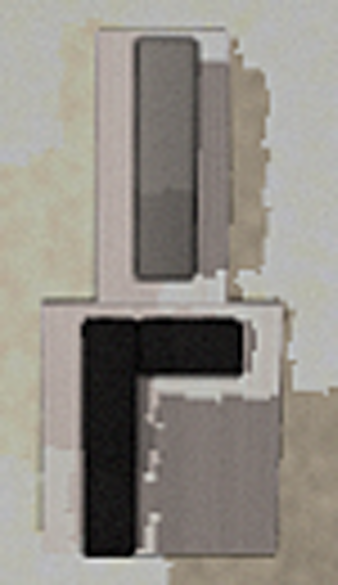

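View pics/c4.png

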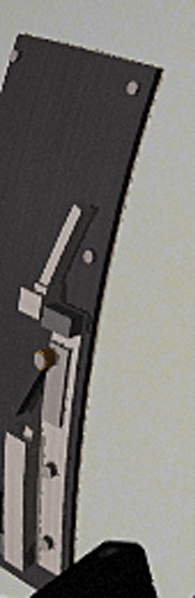

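```bash
python3 - <<'E'
from h import *
d=load('wrist')
c=lambda u,v:(u/4.5+245-.4,v/4.5+68-.4)
def loc(pts):
    # fit pose x,y,yaw
    from scipy.optimize import least_squares
    def res(q):
        R=np.array([[np.cos(q[2]),-np.sin(q[2])],[np.sin(q[2]),np.cos(q[2])]]); out=[]
        for (u,v),m in pts: out+=list(R@m[:2]+q[:2]-fe(d,*c(u,v),m[2])[:2])
        return out
    s=least_squares(res,[.52,.23,.12]); return s.x,s.fun
A=np.array
pts=[((98,29),A([-.068,-.017,.012])),((44,301),A([.002,-.031,.012])),((282,301),A([.002,.031,.012])),((42,556),A([.068,-.031,.012])),((277,556),A([.068,.031,.012])),
((136,38),A([-.060,-.007,.066])),((197,38),A([-.060,.007,.066])),((136,278),A([-.006,-.007,.066])),((196,278),A([-.006,.007,.066]))]
x,f=loc(pts); print(x[:2],np.degrees(x[2])); print((f.reshape(-1,2)*1000).round(1).tolist())
for p in pts[:5],pts[5:]:
    y,_=loc(p); print(y,np.degrees(y[2]), 'rib',y[0]-.033*np.cos(y[2]),y[1]-.033*np.sin(y[2]))
r=x[:2]-.033*A([np.cos(x[2]),np.sin(x[2])]);print('rib',r)
o=env.get_obs();print(o['tool_pos'],o['tool_rot'])
yaw=np.radians(o['tool_rot'][2]); dd=r-np.array(o['tool_pos'][:2]); print('tx,ty',1000*dd@[np.cos(yaw),np.sin(yaw)],1000*dd@[np.sin(yaw),-np.cos(yaw)])
# dock
c4=lambda u,v:(u/2.3-.3,v/2.3+20-.3)
for n,uv,z in [('corner -60,+78',(162,68),.006),('corner -60,-58',(22,36),.006),('screw',(132,88),.006),('screw2',(88,257),.006),('funnel end',(75,207),.018),('funnel throat blk tl',(25,288),.018),('pawl pin',(44,358),.02),('pawl tip',(20,412),.02)]:
    print(n,fe(d,*c4(*uv),z).round(4))
E
```

```text
[0.51383782 0.22277818] 7.390277676149181
[[-0.3, -0.6], [0.4, -1.0], [0.6, 0.8], [-0.4, -0.1], [-0.1, 0.4], [-0.9, -0.4], [-0.9, 0.7], [0.8, -0.4], [0.8, 0.7]]
[0.51381522 0.22293072 0.1265158 ] 7.248821579129017 rib 0.48107896946762346 0.21876683054533125
[0.51385118 0.22278162 0.13352996] 7.650702940511259 rib 0.4811449445838254 0.21838821116578605
rib [0.48111195 0.21853348]
[0.5734775  0.22649932 0.23664143] [-1.79999836e+02  5.80289607e-03 -1.72223557e+02]
tx,ty 92.59395866801525 4.605236893724797
corner -60,+78 [ 0.4242 -0.0671  0.006 ]
corner -60,-58 [ 0.3913 -0.1971  0.006 ]
screw [ 0.435  -0.0886  0.006 ]
screw2 [ 0.5371 -0.1159  0.006 ]
funnel end [ 0.5059 -0.118   0.018 ]
funnel throat blk tl [ 0.5566 -0.164   0.018 ]
pawl pin [ 0.6001 -0.1456  0.02  ]
pawl tip [ 0.6389 -0.1744  0.02  ]
```

```bash
python3 -m pendant '[{"rx":0,"ry":0,"rz":0.4,"tx":15,"ty":0.6,"tz":0,"jaw":50},{"rx":0,"ry":0,"rz":0,"tx":25,"ty":1,"tz":20,"jaw":50},{"rx":0,"ry":0,"rz":0,"tx":25,"ty":1,"tz":30,"jaw":50},{"rx":0,"ry":0,"rz":0,"tx":20,"ty":1,"tz":30,"jaw":50},{"rx":0,"ry":0,"rz":0,"tx":7.5,"ty":1,"tz":20,"jaw":50},{"rx":0,"ry":0,"rz":0,"tx":0,"ty":0,"tz":10,"jaw":50},{"rx":0,"ry":0,"rz":0,"tx":0,"ty":0,"tz":0,"jaw":50},{"rx":0,"ry":0,"rz":0,"tx":0,"ty":0,"tz":0,"jaw":50}]'
python3 - <<'E'
from h import *
d=grab('wrist'); save(d['img'],'wrist3.png',1.4)
E
```

```text
time_s: 3.1
tool_pos: [0.4824, 0.2195, 0.1273]
tool_rot: [180.0, 0.1, -172.5]
force: [0.7, -0.1, 0.1]
grip_width: 0.0499
```

View pics/wrist3.png

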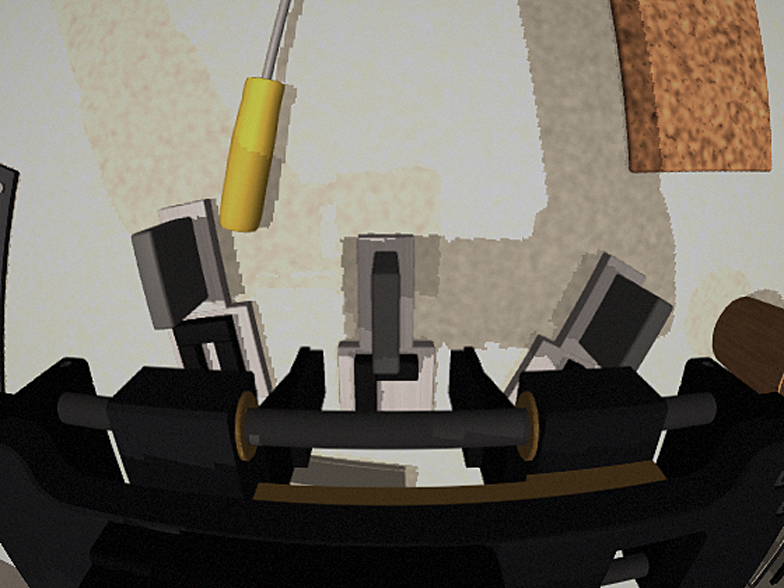

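The rib (386,310) is centred between the fingers, so I'll descend and grip.

```bash
python3 -m pendant '[{"rx":0,"ry":0,"rz":0,"tx":0,"ty":0,"tz":15,"jaw":50},{"rx":0,"ry":0,"rz":0,"tx":1,"ty":1,"tz":25,"jaw":50},{"rx":0,"ry":0,"rz":0,"tx":0,"ty":0,"tz":25,"jaw":50},{"rx":0,"ry":0,"rz":0,"tx":0,"ty":0,"tz":14,"jaw":50},{"rx":0,"ry":0,"rz":0,"tx":0,"ty":0,"tz":5,"jaw":50},{"rx":0,"ry":0,"rz":0,"tx":0,"ty":0,"tz":0,"jaw":50},{"rx":0,"ry":0,"rz":0,"tx":0,"ty":0,"tz":0,"jaw":10},{"rx":0,"ry":0,"rz":0,"tx":0,"ty":0,"tz":0,"jaw":10},{"rx":0,"ry":0,"rz":0,"tx":0,"ty":0,"tz":0,"jaw":10},{"rx":0,"ry":0,"rz":0,"tx":0,"ty":0,"tz":0,"jaw":10},{"rx":0,"ry":0,"rz":0,"tx":0,"ty":0,"tz":0,"jaw":10},{"rx":0,"ry":0,"rz":0,"tx":0,"ty":0,"tz":0,"jaw":10}]' 40
```

```text
time_s: 4.15
tool_pos: [0.4803, 0.2204, 0.043]
tool_rot: [180.0, 0.0, -172.4]
force: [0.4, 0.3, 0.4]
grip_width: 0.0181
```

```bash
python3 -m pendant '[{"rx":0,"ry":0,"rz":0,"tx":0,"ty":0,"tz":0,"jaw":8},{"rx":0,"ry":0,"rz":0,"tx":0,"ty":0,"tz":0,"jaw":8},{"rx":0,"ry":0,"rz":0,"tx":0,"ty":0,"tz":0,"jaw":8}]' 40
```

```text
time_s: 4.4
tool_pos: [0.4803, 0.2198, 0.0429]
tool_rot: [-180.0, 0.0, -172.5]
force: [0.3, -2.7, 4.7]
grip_width: 0.0136
```

```bash
python3 -m pendant '[{"rx":0,"ry":0,"rz":0,"tx":0,"ty":0,"tz":-5,"jaw":8},{"rx":0,"ry":0,"rz":0,"tx":0,"ty":0,"tz":-15,"jaw":8},{"rx":0,"ry":0,"rz":0,"tx":0,"ty":0,"tz":-25,"jaw":8},{"rx":0,"ry":0,"rz":0,"tx":0,"ty":0,"tz":-30,"jaw":8},{"rx":0,"ry":0,"rz":0,"tx":0,"ty":0,"tz":-25,"jaw":8},{"rx":0,"ry":0,"rz":0,"tx":0,"ty":0,"tz":-15,"jaw":8},{"rx":0,"ry":0,"rz":0,"tx":0,"ty":0,"tz":-5,"jaw":8},{"rx":0,"ry":0,"rz":0,"tx":0,"ty":0,"tz":0,"jaw":8},{"rx":0,"ry":0,"rz":0,"tx":0,"ty":0,"tz":0,"jaw":8}]' 40
python3 - <<'E'
from h import *
d=grab('wrist'); save(d['img'],'wrist4.png',1.4)
d=grab('scene'); save(d['img'],'scene4.png',1.4)
o=env.get_obs(); print(o['force'],o['wrist_torque'])
E
```

```text
time_s: 5.15
tool_pos: [0.4792, 0.2202, 0.1613]
tool_rot: [-180.0, -0.1, -172.4]
force: [-0.8, -0.1, -3.3]
grip_width: 0.0135
[ 1.37447417  0.23025772 -2.71914528] [ 0.03548163  0.09339194 -0.04666598]
```

View pics/wrist4.png

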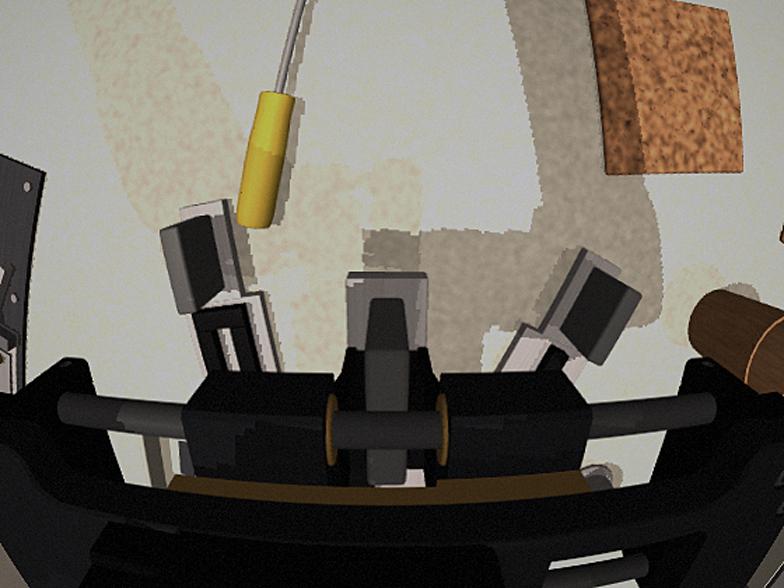

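View pics/scene4.png

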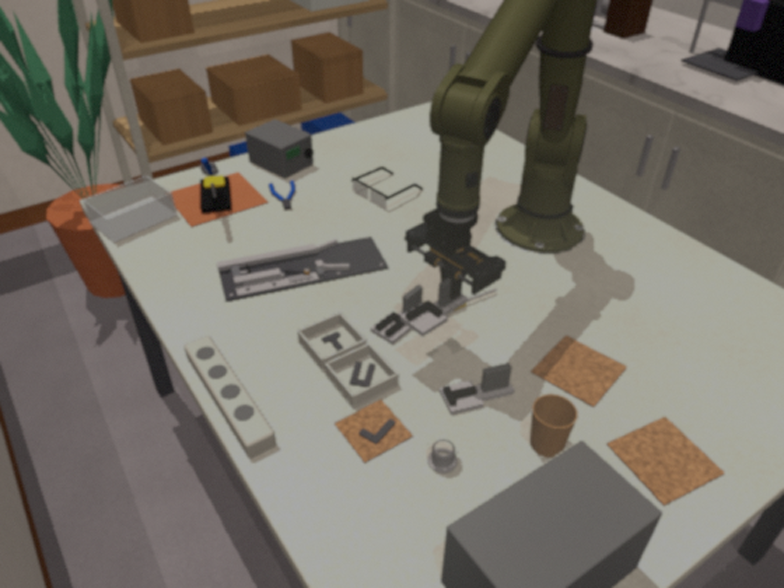

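```bash
python3 -m pendant '[{"rx":0,"ry":0,"rz":0,"tx":-3,"ty":-14,"tz":0,"jaw":8},{"rx":0,"ry":0,"rz":0,"tx":-7,"ty":-27,"tz":0,"jaw":8},{"rx":0,"ry":0,"rz":0,"tx":-7,"ty":-27,"tz":0,"jaw":8},{"rx":0,"ry":0,"rz":0,"tx":-7,"ty":-27,"tz":0,"jaw":8},{"rx":0,"ry":0,"rz":0,"tx":-7,"ty":-27,"tz":0,"jaw":8},{"rx":0,"ry":0,"rz":0,"tx":-7,"ty":-27,"tz":0,"jaw":8},{"rx":0,"ry":0,"rz":0,"tx":-7,"ty":-27,"tz":0,"jaw":8},{"rx":0,"ry":0,"rz":0,"tx":-7,"ty":-27,"tz":0,"jaw":8},{"rx":0,"ry":0,"rz":0,"tx":-7,"ty":-27,"tz":0,"jaw":8},{"rx":0,"ry":0,"rz":0,"tx":-7,"ty":-27,"tz":0,"jaw":8},{"rx":0,"ry":0,"rz":0,"tx":-7,"ty":-27,"tz":0,"jaw":8},{"rx":0,"ry":0,"rz":0,"tx":-7,"ty":-27,"tz":0,"jaw":8},{"rx":0,"ry":0,"rz":0,"tx":-7,"ty":-27,"tz":0,"jaw":8},{"rx":0,"ry":0,"rz":0,"tx":-7,"ty":-27,"tz":0,"jaw":8},{"rx":0,"ry":0,"rz":0,"tx":-7,"ty":-27,"tz":0,"jaw":8},{"rx":0,"ry":0,"rz":0,"tx":-7,"ty":-27,"tz":0,"jaw":8},{"rx":0,"ry":0,"rz":0,"tx":-3,"ty":-14,"tz":0,"jaw":8},{"rx":0,"ry":0,"rz":3,"tx":0,"ty":0,"tz":0,"jaw":8},{"rx":0,"ry":0,"rz":6,"tx":0,"ty":0,"tz":0,"jaw":8},{"rx":0,"ry":0,"rz":6,"tx":0,"ty":0,"tz":0,"jaw":8}]' 40
python3 -m pendant '[{"rx":0,"ry":0,"rz":5,"tx":0,"ty":0,"tz":0,"jaw":8},{"rx":0,"ry":0,"rz":3,"tx":0,"ty":0,"tz":0,"jaw":8},{"rx":0,"ry":0,"rz":0,"tx":0,"ty":0,"tz":0,"jaw":8},{"rx":0,"ry":0,"rz":0,"tx":0,"ty":0,"tz":0,"jaw":8},{"rx":0,"ry":0,"rz":0,"tx":0,"ty":0,"tz":0,"jaw":8}]' 40
python3 - <<'E'
from h import *
d=grab('wrist'); save(d['img'],'wrist5.png',1.4); save(d['img'][:290,120:420],'wrist5b.png',2.6)
E
```

```text
time_s: 6.92
tool_pos: [0.6463, -0.194, 0.1608]
tool_rot: [180.0, -0.2, 172.2]
force: [-0.7, 0.3, -3.0]
grip_width: 0.0134
time_s: 7.33
tool_pos: [0.6467, -0.1938, 0.1618]
tool_rot: [180.0, -0.1, 164.7]
force: [-0.2, -0.4, -2.8]
grip_width: 0.0135
```

View pics/wrist5.png

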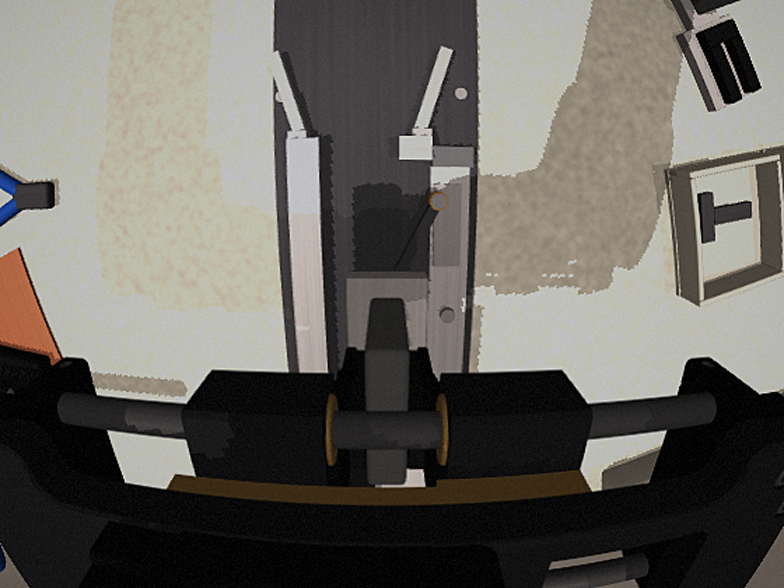

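The wrist picture shows the dock from above. The funnel walls run from 280,55 to 297,135 and from 447,50 to 420,135, the left lip edge is at x≈320, the pawl's pin at 437,200 and its tip near 398,270. I'll zoom in to measure.

View pics/wrist5b.png

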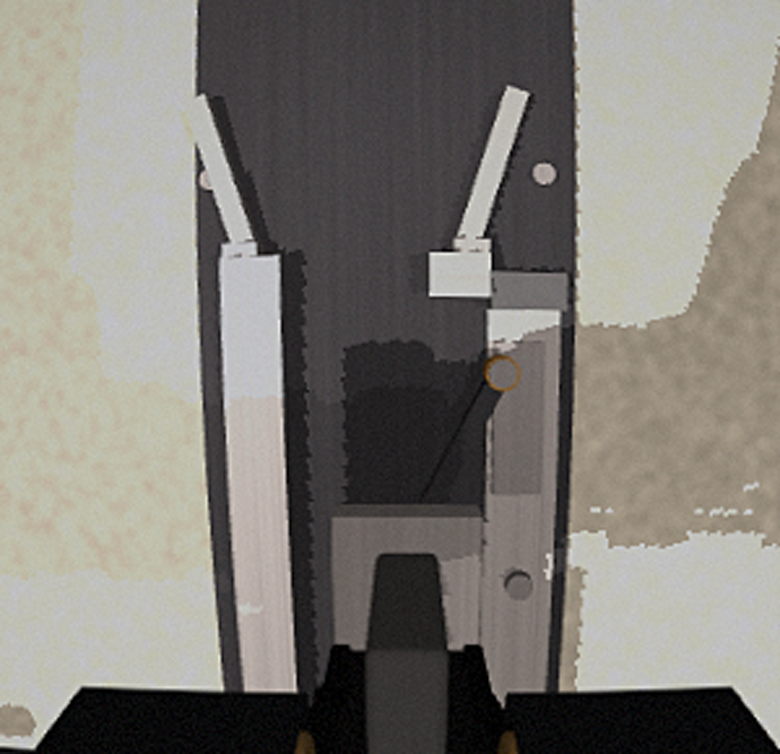

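```bash
cat > dock.py <<'E'
from h import *
from scipy.optimize import least_squares
d=load('wrist'); c=lambda u,v:(u/2.6+120-.3,v/2.6-.3)
A=[((207,95),(30,-52,18)),((508,87),(30,52,18)),((257,242),(88,-33.5,18)),((455,240),(88,33.5,18)),((281,255),(88,-25,25)),((429,252),(88,25,25)),((429,297),(105,25,25))]
# line obs: px -> y value
L=[((575,20),78,6),((575,250),78,6),((197,20),-58,6),((198,100),-58,6),((293,560),-25,25),((287,420),-25,25)]
def todock(q,p):
    cs,sn=np.cos(q[2]),np.sin(q[2]); dx,dy=p[0]-q[0],p[1]-q[1]; return np.array([cs*dx+sn*dy,-sn*dx+cs*dy])
def res(q):
    o=[]
    for uv,m in A: o+=list(1000*todock(q,fe(d,*c(*uv),m[2]/1000))-m[:2])
    for uv,y,z in L: o.append(1000*todock(q,fe(d,*c(*uv),z/1000))[1]-y)
    return o
if __name__=='__main__':
    s=least_squares(res,[.465,-.155,-.26],loss='soft_l1'); q=s.x; print(q,np.degrees(q[2])); print(np.round(res(q),1))
    np.save('dock.npy',q)
    print('pawl tip',[1000*todock(q,fe(d,*c(422,497),z)) for z in(.012,.018,.021)],'pin',1000*todock(q,fe(d,*c(502,373),.025)))
    o=env.get_obs(); p=o['tool_pos']; print('TCP dock',1000*todock(q,p),p[2],o['tool_rot'])
E
python3 dock.py
```

```text
[ 0.46253402 -0.16194791 -0.25955681] -14.871509606300457
[ 0.2  0.8  0.3 -0.1 -3.8 -0.6 -2.9 -0.2  1.5  0.2  1.6 -0.7 -0.2 -0.8
  0.3 -1.  -0.1  0.7  0.6  0.7]
pawl tip [array([176.46831775,  21.7483568 ]), array([175.01705777,  21.64796555]), array([174.29142779,  21.59776992])] pin [130.37026444  48.70336076]
TCP dock [186.30401875  16.35880459] 0.16205787951035308 [ 1.79985279e+02 -4.98297645e-02  1.64638300e+02]
```

```bash
python3 -m pendant '[{"rx":0,"ry":0,"rz":-0.5,"tx":13,"ty":-1,"tz":0,"jaw":8},{"rx":0,"ry":0,"rz":0,"tx":26,"ty":-1.7,"tz":0,"jaw":8},{"rx":0,"ry":0,"rz":0,"tx":26,"ty":-1.7,"tz":0,"jaw":8},{"rx":0,"ry":0,"rz":0,"tx":26,"ty":-1.7,"tz":0,"jaw":8},{"rx":0,"ry":0,"rz":0,"tx":26,"ty":-1.7,"tz":0,"jaw":8},{"rx":0,"ry":0,"rz":0,"tx":26,"ty":-1.7,"tz":10,"jaw":8},{"rx":0,"ry":0,"rz":0,"tx":26,"ty":-1.7,"tz":15,"jaw":8},{"rx":0,"ry":0,"rz":0,"tx":26,"ty":-1.7,"tz":15,"jaw":8},{"rx":0,"ry":0,"rz":0,"tx":26,"ty":-1.7,"tz":15,"jaw":8},{"rx":0,"ry":0,"rz":0,"tx":12,"ty":-1.8,"tz":5,"jaw":8},{"rx":0,"ry":0,"rz":0,"tx":0,"ty":0,"tz":0,"jaw":8},{"rx":0,"ry":0,"rz":0,"tx":0,"ty":0,"tz":0,"jaw":8},{"rx":0,"ry":0,"rz":0,"tx":0,"ty":0,"tz":0,"jaw":8}]' 40
python3 - <<'E'
from dock import *
q=np.load('dock.npy'); o=env.get_obs(); print('TCP dock',1000*todock(q,o['tool_pos']),o['tool_pos'][2],o['tool_rot'],o['force'],np.degrees(q[2]))
for n in ('scene','side','wrist'):
    e=grab(n); save(e['img'],n+'6.png',1.4)
    if n=='scene': save(e['img'][130:225,140:320],'scene6b.png',4.4)
E
```

```text
time_s: 8.47
tool_pos: [0.4194, -0.1504, 0.1037]
tool_rot: [180.0, 0.2, 165.1]
force: [1.1, 0.6, -2.7]
grip_width: 0.0139
TCP dock [-44.62512848   0.06243617] 0.10367230633710786 [179.97964893   0.18523058 165.06723234] [ 1.10319613  0.5740536  -2.68808761] -14.871509606300457
```

View pics/scene6b.png

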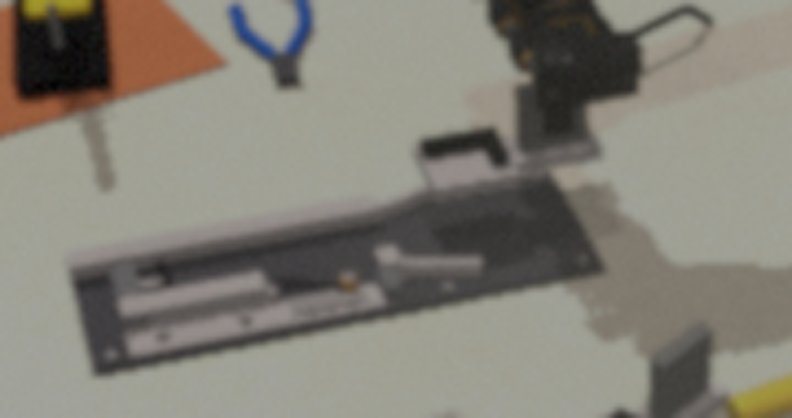

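View pics/wrist6.png

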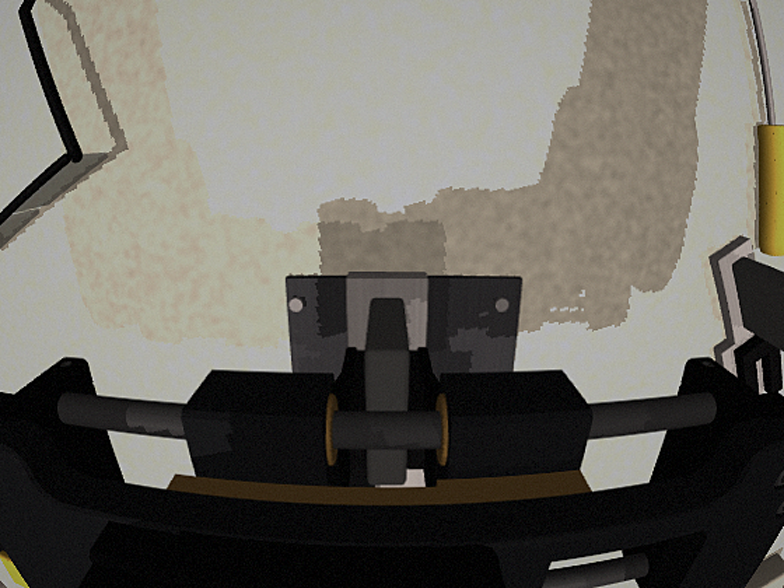

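Centred: the plate edges are at columns 287 and 521, which puts dock y=0 at about 387, and the tail's centre is at 387. Lowering into the loading area.

```bash
python3 -m pendant '[{"rx":0,"ry":0,"rz":0,"tx":0,"ty":0,"tz":10,"jaw":8},{"rx":0,"ry":0,"rz":0,"tx":0,"ty":0,"tz":18,"jaw":8},{"rx":0,"ry":0,"rz":0,"tx":0,"ty":0,"tz":14,"jaw":8},{"rx":0,"ry":0,"rz":0,"tx":0,"ty":0,"tz":7,"jaw":8},{"rx":0,"ry":0,"rz":0,"tx":0,"ty":0,"tz":3,"jaw":8},{"rx":0,"ry":0,"rz":0,"tx":0,"ty":0,"tz":0,"jaw":8},{"rx":0,"ry":0,"rz":0,"tx":0,"ty":0,"tz":0,"jaw":8}]' 40; python3 -m pendant '[{"rx":0,"ry":0,"rz":0,"tx":0,"ty":0,"tz":0.7,"jaw":8},{"rx":0,"ry":0,"rz":0,"tx":0,"ty":0,"tz":0,"jaw":8},{"rx":0,"ry":0,"rz":0,"tx":0,"ty":0,"tz":0,"jaw":8}]' 40;  python3 -m pendant '[{"rx":0,"ry":0,"rz":0,"tx":0,"ty":0,"tz":0.7,"jaw":8},{"rx":0,"ry":0,"rz":0,"tx":0,"ty":0,"tz":0,"jaw":8},{"rx":0,"ry":0,"rz":0,"tx":0,"ty":0,"tz":0,"jaw":8}]' 40
```

```text
time_s: 9.2
tool_pos: [0.4182, -0.1502, 0.0508]
tool_rot: [-180.0, 0.0, 165.1]
force: [0.9, 1.0, -2.1]
grip_width: 0.0135
time_s: 9.45
tool_pos: [0.4181, -0.15, 0.0503]
tool_rot: [180.0, 0.1, 165.1]
force: [-0.1, 0.7, -2.3]
grip_width: 0.0136
time_s: 9.7
tool_pos: [0.4177, -0.15, 0.0492]
tool_rot: [180.0, 0.0, 165.1]
force: [0.3, 0.8, -2.4]
grip_width: 0.0138
```

```bash
python3 -m pendant '[{"rx":0,"ry":0,"rz":0,"tx":-4,"ty":0,"tz":0,"jaw":8},{"rx":0,"ry":0,"rz":0,"tx":-8,"ty":0,"tz":0,"jaw":8},{"rx":0,"ry":0,"rz":0,"tx":-8,"ty":0,"tz":0,"jaw":8},{"rx":0,"ry":0,"rz":0,"tx":-8,"ty":0,"tz":0,"jaw":8},{"rx":0,"ry":0,"rz":0,"tx":-8,"ty":0,"tz":0,"jaw":8},{"rx":0,"ry":0,"rz":0,"tx":-6,"ty":0,"tz":0,"jaw":8},{"rx":0,"ry":0,"rz":0,"tx":0,"ty":0,"tz":0,"jaw":8}]' 40
python3 - <<'E'
from dock import *
q=np.load('dock.npy'); o=env.get_obs(); print('TCP dock',1000*todock(q,o['tool_pos']),o['tool_pos'][2],o['tool_rot'],o['force'],np.degrees(q[2]))
e=grab('scene'); save(e['img'][130:225,140:320],'scene7b.png',4.4)
E
```

```text
time_s: 10.28
tool_pos: [0.46, -0.1614, 0.0492]
tool_rot: [-179.9, 0.1, 165.1]
force: [-0.0, -0.4, -2.2]
grip_width: 0.0139
TCP dock [-2.59680057 -0.13103893] 0.049239515579305115 [-1.79948714e+02  7.23106046e-02  1.65067719e+02] [-0.02993971 -0.35944338 -2.15625705] -14.871509606300457
```

View pics/scene7b.png

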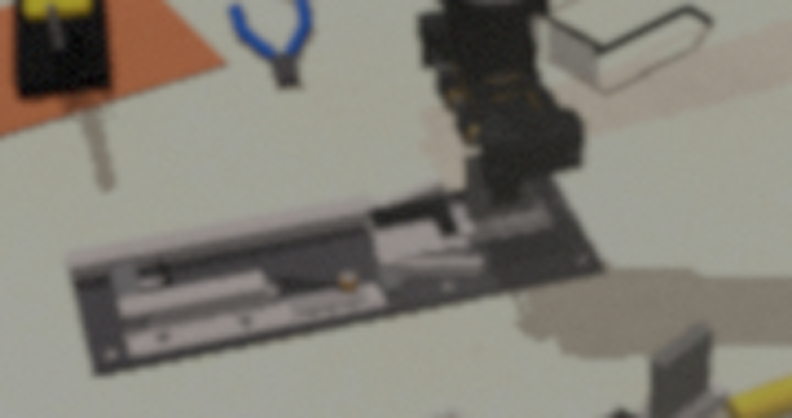

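The head is in the funnel with its nose near the throat, and no side force shows. Going on up to just before the pawl.

```bash
python3 -m pendant '[{"rx":0,"ry":0,"rz":0,"tx":-3,"ty":0,"tz":0,"jaw":8},{"rx":0,"ry":0,"rz":0,"tx":-5,"ty":0,"tz":0,"jaw":8},{"rx":0,"ry":0,"rz":0,"tx":-5,"ty":0,"tz":0,"jaw":8},{"rx":0,"ry":0,"rz":0,"tx":-5,"ty":0,"tz":0,"jaw":8},{"rx":0,"ry":0,"rz":0,"tx":-5,"ty":0,"tz":0,"jaw":8},{"rx":0,"ry":0,"rz":0,"tx":0,"ty":0,"tz":0,"jaw":8}]' 40
python3 -m pendant '[{"rx":0,"ry":0,"rz":0,"tx":-5,"ty":0,"tz":0,"jaw":8},{"rx":0,"ry":0,"rz":0,"tx":-6,"ty":0,"tz":0,"jaw":8},{"rx":0,"ry":0,"rz":0,"tx":-6,"ty":0,"tz":0,"jaw":8},{"rx":0,"ry":0,"rz":0,"tx":-6,"ty":0,"tz":0,"jaw":8},{"rx":0,"ry":0,"rz":0,"tx":-5,"ty":0,"tz":0,"jaw":8},{"rx":0,"ry":0,"rz":0,"tx":0,"ty":0,"tz":0,"jaw":8}]' 40
python3 - <<'E'
from dock import *
q=np.load('dock.npy'); o=env.get_obs(); print('TCP dock',1000*todock(q,o['tool_pos']),o['tool_pos'][2],o['tool_rot'],o['force'],o['wrist_torque'])
e=grab('wrist'); save(e['img'],'wrist8.png',1.4)
e=grab('scene'); save(e['img'][130:225,140:320],'scene8b.png',4.4)
E
```

```text
time_s: 10.83
tool_pos: [0.4819, -0.1671, 0.0493]
tool_rot: [-180.0, 0.1, 165.1]
force: [-0.4, -0.3, -3.3]
grip_width: 0.0136
time_s: 11.33
tool_pos: [0.5089, -0.1743, 0.0492]
tool_rot: [-180.0, 0.1, 165.1]
force: [1.1, -0.6, -2.4]
grip_width: 0.0136
TCP dock [48.0243685 -0.0773871] 0.049234626804257664 [-1.79972802e+02  7.23484571e-02  1.65071717e+02] [ 1.10807715 -0.59935319 -2.43769266] [0.01445069 0.04214837 0.04755206]
```

View pics/wrist8.png

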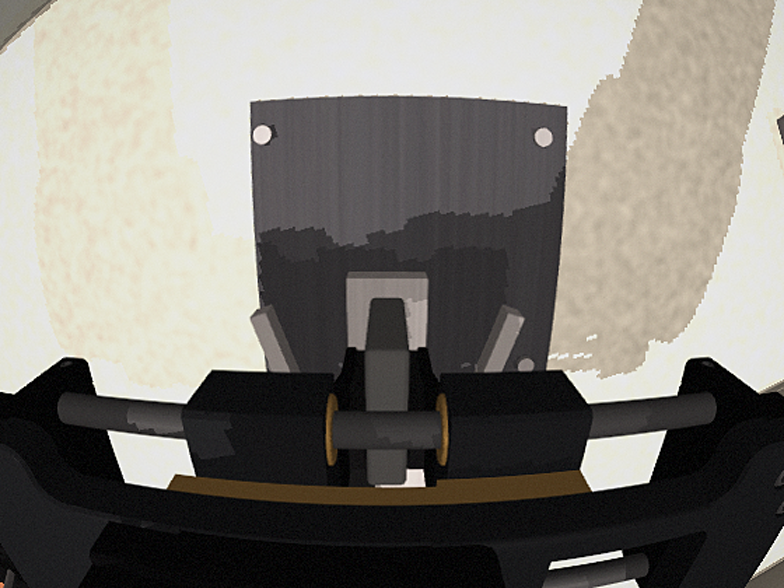

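View pics/scene8b.png

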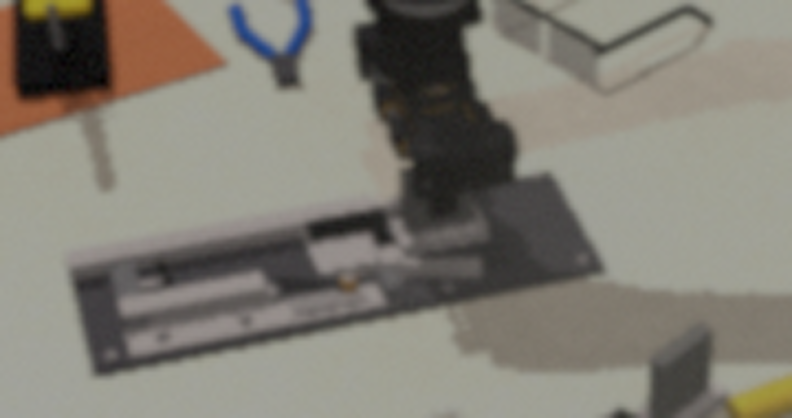

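```bash
R='x'; python3 -m pendant '[{"rx":0,"ry":0,"rz":0,"tx":-4,"ty":0,"tz":0,"jaw":8},{"rx":0,"ry":0,"rz":0,"tx":-4,"ty":0,"tz":0,"jaw":8},{"rx":0,"ry":0,"rz":0,"tx":-4,"ty":0,"tz":0,"jaw":8},{"rx":0,"ry":0,"rz":0,"tx":0,"ty":0,"tz":0,"jaw":8}]' 45
python3 -m pendant '[{"rx":0,"ry":0,"rz":0,"tx":-4,"ty":0,"tz":0,"jaw":8},{"rx":0,"ry":0,"rz":0,"tx":-4,"ty":0,"tz":0,"jaw":8},{"rx":0,"ry":0,"rz":0,"tx":-4,"ty":0,"tz":0,"jaw":8},{"rx":0,"ry":0,"rz":0,"tx":0,"ty":0,"tz":0,"jaw":8}]'
python3 -m pendant '[{"rx":0,"ry":0,"rz":0,"tx":-4,"ty":0,"tz":0,"jaw":8},{"rx":0,"ry":0,"rz":0,"tx":-4,"ty":0,"tz":0,"jaw":8},{"rx":0,"ry":0,"rz":0,"tx":-4,"ty":0,"tz":0,"jaw":8},{"rx":0,"ry":0,"rz":0,"tx":0,"ty":0,"tz":0,"jaw":8}]'
python3 - <<'E'
from dock import *
q=np.load('dock.npy'); o=env.get_obs(); print('TCP dock',1000*todock(q,o['tool_pos']),o['tool_pos'][2],o['tool_rot'],o['force'],o['wrist_torque'])
E
```

```text
time_s: 11.77
tool_pos: [0.5197, -0.1776, 0.0491]
tool_rot: [-180.0, 0.0, 165.0]
force: [-0.1, -0.0, -2.7]
grip_width: 0.0142
time_s: 12.1
tool_pos: [0.5306, -0.1808, 0.0491]
tool_rot: [-180.0, -0.0, 165.0]
force: [-2.6, -0.2, -2.1]
grip_width: 0.0139
time_s: 12.43
tool_pos: [0.5429, -0.184, 0.0492]
tool_rot: [-180.0, 0.1, 165.0]
force: [-1.9, -3.3, -1.9]
grip_width: 0.0135
TCP dock [83.27672396 -0.66280162] 0.04916414817793212 [-1.79961724e+02  5.26842474e-02  1.65028084e+02] [-1.87065491 -3.25127082 -1.93676573] [-0.34209206  0.33029867 -0.21342952]
```

The pawl is being pushed aside, with 3 to 4 N in all. Continuing.

```bash
python3 -m pendant '[{"rx":0,"ry":0,"rz":0,"tx":-4,"ty":0,"tz":0,"jaw":8},{"rx":0,"ry":0,"rz":0,"tx":-4,"ty":0,"tz":0,"jaw":8},{"rx":0,"ry":0,"rz":0,"tx":-4,"ty":0,"tz":0,"jaw":8},{"rx":0,"ry":0,"rz":0,"tx":0,"ty":0,"tz":0,"jaw":8}]' 45
python3 -m pendant '[{"rx":0,"ry":0,"rz":0,"tx":-4,"ty":0,"tz":0,"jaw":8},{"rx":0,"ry":0,"rz":0,"tx":-4,"ty":0,"tz":0,"jaw":8},{"rx":0,"ry":0,"rz":0,"tx":-4,"ty":0,"tz":0,"jaw":8},{"rx":0,"ry":0,"rz":0,"tx":0,"ty":0,"tz":0,"jaw":8}]'
python3 -m pendant '[{"rx":0,"ry":0,"rz":0,"tx":-4,"ty":0,"tz":0,"jaw":8},{"rx":0,"ry":0,"rz":0,"tx":-4,"ty":0,"tz":0,"jaw":8},{"rx":0,"ry":0,"rz":0,"tx":-4,"ty":0,"tz":0,"jaw":8},{"rx":0,"ry":0,"rz":0,"tx":0,"ty":0,"tz":0,"jaw":8}]'
python3 -m pendant '[{"rx":0,"ry":0,"rz":0,"tx":-4,"ty":0,"tz":0,"jaw":8},{"rx":0,"ry":0,"rz":0,"tx":-4,"ty":0,"tz":0,"jaw":8},{"rx":0,"ry":0,"rz":0,"tx":0,"ty":0,"tz":0,"jaw":8},{"rx":0,"ry":0,"rz":0,"tx":0,"ty":0,"tz":0,"jaw":8}]'
python3 - <<'E'
from dock import *
q=np.load('dock.npy'); o=env.get_obs(); print('TCP dock',1000*todock(q,o['tool_pos']),o['tool_pos'][2],o['tool_rot'],o['force'],o['wrist_torque'])
e=grab('wrist'); save(e['img'],'wrist9.png',1.4)
e=grab('scene'); save(e['img'][130:225,140:320],'scene9b.png',4.4)
E
```

```text
time_s: 12.77
tool_pos: [0.5551, -0.1868, 0.0491]
tool_rot: [-180.0, 0.1, 165.1]
force: [-0.5, -1.7, -2.1]
grip_width: 0.014
time_s: 13.1
tool_pos: [0.5667, -0.1897, 0.0492]
tool_rot: [-180.0, 0.1, 165.1]
force: [-0.8, -1.7, -3.3]
grip_width: 0.0136
time_s: 13.43
tool_pos: [0.5783, -0.1928, 0.0492]
tool_rot: [-180.0, 0.1, 165.1]
force: [0.6, -1.9, -3.5]
grip_width: 0.0138
time_s: 13.77
tool_pos: [0.5856, -0.195, 0.0492]
tool_rot: [-180.0, 0.1, 165.0]
force: [-0.6, -3.2, -3.5]
grip_width: 0.0131
TCP dock [127.39620991  -0.38607871] 0.04917778326670411 [-1.79975139e+02  8.16033069e-02  1.65046947e+02] [-0.64349305 -3.17181231 -3.53902875] [-0.65070246  0.16809504 -0.13421663]
```

View pics/wrist9.png

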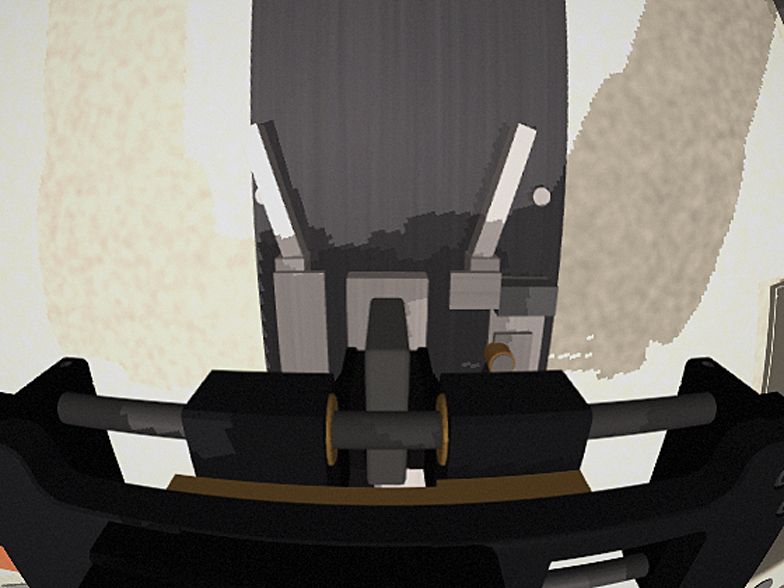

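View pics/scene9b.png

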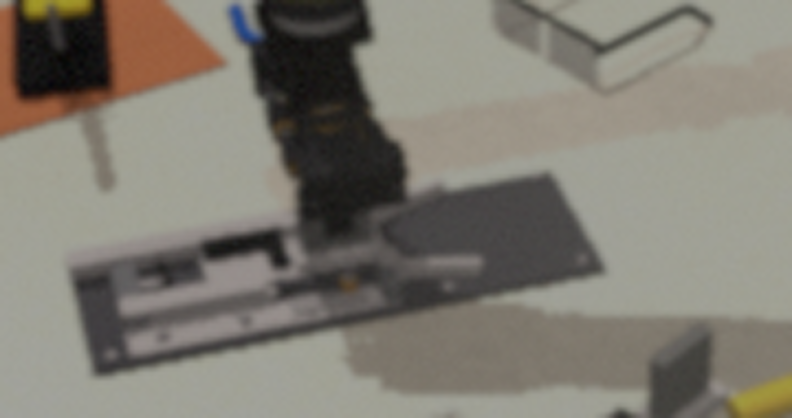

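```bash
cat > st.py <<'E'
from dock import *
q=np.load('dock.npy'); o=env.get_obs(); t=todock(q,o['tool_pos'])*1000
cs,sn=np.cos(q[2]),np.sin(q[2]); R=np.array([[cs,sn],[-sn,cs]])
print('TCP',t.round(2),'F dock',(R@np.array(o['force'])[:2]).round(1),'Tq',(R@np.array(o['wrist_torque'])[:2]).round(2),o['wrist_torque'][2].round(2))
E
python3 -m pendant '[{"rx":0,"ry":0,"rz":0,"tx":-3,"ty":0,"tz":0,"jaw":8},{"rx":0,"ry":0,"rz":0,"tx":-3,"ty":0,"tz":0,"jaw":8},{"rx":0,"ry":0,"rz":0,"tx":0,"ty":0,"tz":0,"jaw":8}]'; python3 st.py
python3 -m pendant '[{"rx":0,"ry":0,"rz":0,"tx":-2,"ty":0,"tz":0,"jaw":8},{"rx":0,"ry":0,"rz":0,"tx":-2,"ty":0,"tz":0,"jaw":8},{"rx":0,"ry":0,"rz":0,"tx":0,"ty":0,"tz":0,"jaw":8}]'; python3 st.py
python3 -m pendant '[{"rx":0,"ry":0,"rz":0,"tx":-2,"ty":0,"tz":0,"jaw":8},{"rx":0,"ry":0,"rz":0,"tx":-2,"ty":0,"tz":0,"jaw":8},{"rx":0,"ry":0,"rz":0,"tx":0,"ty":0,"tz":0,"jaw":8}]'; python3 st.py
```

```text
time_s: 14.12
tool_pos: [0.5911, -0.1961, 0.0492]
tool_rot: [180.0, 0.0, 165.1]
force: [-0.8, -2.1, -2.9]
grip_width: 0.0139
TCP [1.3301e+02 1.0000e-02] F dock [-0.2 -2.3] Tq [-0.51  0.36] -0.09
time_s: 14.37
tool_pos: [0.595, -0.1972, 0.0491]
tool_rot: [180.0, 0.0, 165.1]
force: [-1.2, -1.0, -2.9]
grip_width: 0.0137
TCP [ 1.3706e+02 -6.0000e-02] F dock [-0.9 -1.3] Tq [-0.5   0.29] -0.04
time_s: 14.62
tool_pos: [0.5989, -0.1983, 0.0492]
tool_rot: [-180.0, 0.0, 165.1]
force: [-1.6, -1.8, -4.0]
grip_width: 0.0136
TCP [141.13  -0.17] F dock [-1.  -2.1] Tq [-0.52  0.29] -0.04
```

```bash

python3 -m pendant '[{"rx":0,"ry":0,"rz":0,"tx":-2,"ty":0,"tz":0,"jaw":8},{"rx":0,"ry":0,"rz":0,"tx":0,"ty":0,"tz":0,"jaw":8}]'>/dev/null; python3 st.py
python3 -m pendant '[{"rx":0,"ry":0,"rz":0,"tx":-2,"ty":0,"tz":0,"jaw":8},{"rx":0,"ry":0,"rz":0,"tx":0,"ty":0,"tz":0,"jaw":8}]'>/dev/null; python3 st.py
python3 -m pendant '[{"rx":0,"ry":0,"rz":0,"tx":-2,"ty":0,"tz":0,"jaw":8},{"rx":0,"ry":0,"rz":0,"tx":0,"ty":0,"tz":0,"jaw":8}]'>/dev/null; python3 st.py
```

```text
TCP [142.98  -0.21] F dock [-0.5 -1.8] Tq [-0.49  0.31] 0.0
TCP [145.23  -0.24] F dock [ 0.5 -1.8] Tq [-0.57  0.17] -0.05
TCP [147.55   0.69] F dock [0.4 0. ] Tq [0.02 0.11] -0.02
```

The pawl snapped in between TCP x 145 and 147.5: the side force and torque dropped to 0. Now I'll feel for the buffer.

```bash

python3 -m pendant '[{"rx":0,"ry":0,"rz":0,"tx":-2,"ty":0,"tz":0,"jaw":8},{"rx":0,"ry":0,"rz":0,"tx":-2,"ty":0,"tz":0,"jaw":8},{"rx":0,"ry":0,"rz":0,"tx":0,"ty":0,"tz":0,"jaw":8}]'>/dev/null; python3 st.py
python3 -m pendant '[{"rx":0,"ry":0,"rz":0,"tx":-2,"ty":0,"tz":0,"jaw":8},{"rx":0,"ry":0,"rz":0,"tx":0,"ty":0,"tz":0,"jaw":8},{"rx":0,"ry":0,"rz":0,"tx":0,"ty":0,"tz":0,"jaw":8}]'>/dev/null; python3 st.py
python3 -m pendant '[{"rx":0,"ry":0,"rz":0,"tx":-2,"ty":0,"tz":0,"jaw":8},{"rx":0,"ry":0,"rz":0,"tx":0,"ty":0,"tz":0,"jaw":8},{"rx":0,"ry":0,"rz":0,"tx":0,"ty":0,"tz":0,"jaw":8}]'>/dev/null; python3 st.py
python3 -m pendant '[{"rx":0,"ry":0,"rz":0,"tx":-2,"ty":0,"tz":0,"jaw":8},{"rx":0,"ry":0,"rz":0,"tx":0,"ty":0,"tz":0,"jaw":8},{"rx":0,"ry":0,"rz":0,"tx":0,"ty":0,"tz":0,"jaw":8}]'>/dev/null; python3 st.py
```

```text
TCP [151.29   0.54] F dock [-0.1  0.4] Tq [-0.03  0.07] -0.01
TCP [ 1.5273e+02 -5.0000e-02] F dock [0.7 0.1] Tq [0.05 0.05] -0.04
TCP [154.29  -0.23] F dock [-1.8  1.4] Tq [0.05 0.5 ] 0.07
TCP [155.65  -0.23] F dock [-4.2  0.5] Tq [0.06 1.01] 0.04
```

```bash

python3 -m pendant '[{"rx":0,"ry":0,"rz":0,"tx":-1.5,"ty":0,"tz":0,"jaw":8},{"rx":0,"ry":0,"rz":0,"tx":0,"ty":0,"tz":0,"jaw":8},{"rx":0,"ry":0,"rz":0,"tx":0,"ty":0,"tz":0,"jaw":8},{"rx":0,"ry":0,"rz":0,"tx":0,"ty":0,"tz":0,"jaw":8}]'; python3 st.py
python3 - <<'E'
from h import *
e=grab('scene'); save(e['img'][130:225,140:320],'scene10b.png',4.4)
e=grab('wrist'); save(e['img'],'wrist10.png',1.4)
E
python3 st.py
```

```text
time_s: 16.45
tool_pos: [0.6136, -0.2023, 0.049]
tool_rot: [180.0, -0.2, 165.0]
force: [-7.2, 2.4, 1.6]
grip_width: 0.0137
TCP [156.38  -0.23] F dock [-7.6  0.5] Tq [0.09 1.4 ] 0.05
TCP [156.38  -0.21] F dock [-7.1  0.2] Tq [0.09 1.39] 0.09
```

View pics/scene10b.png

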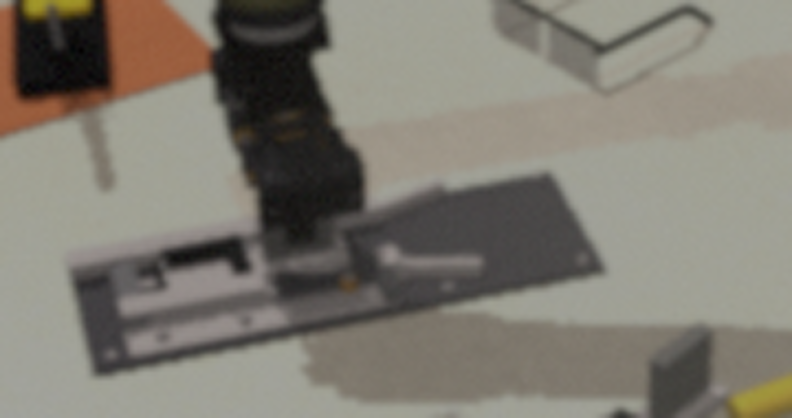

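View pics/wrist10.png

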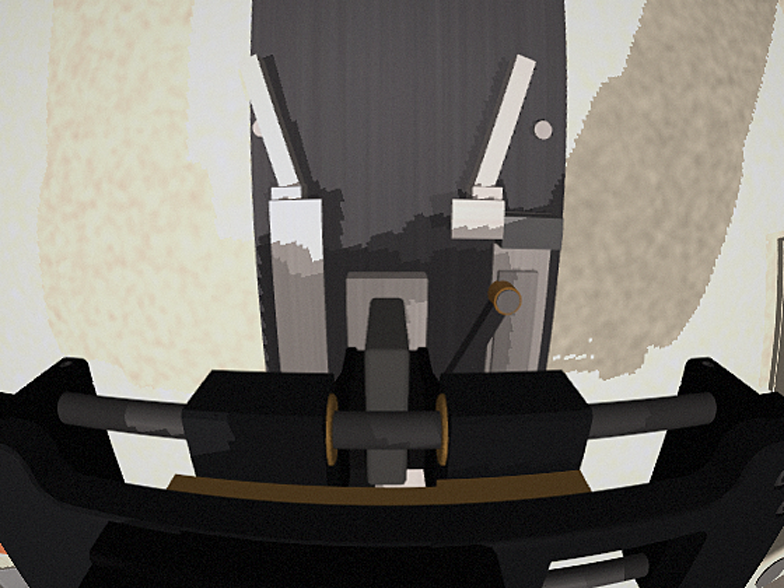

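Pressed with about 7 N (around 4 mm of buffer), and the wrist picture shows the pawl swung in (pin 503,297 to 445,370). Now the tug back, in small steps.

```bash

python3 -m pendant '[{"rx":0,"ry":0,"rz":0,"tx":2,"ty":0,"tz":0,"jaw":8},{"rx":0,"ry":0,"rz":0,"tx":2,"ty":0,"tz":0,"jaw":8},{"rx":0,"ry":0,"rz":0,"tx":2,"ty":0,"tz":0,"jaw":8},{"rx":0,"ry":0,"rz":0,"tx":2,"ty":0,"tz":0,"jaw":8},{"rx":0,"ry":0,"rz":0,"tx":0,"ty":0,"tz":0,"jaw":8},{"rx":0,"ry":0,"rz":0,"tx":0,"ty":0,"tz":0,"jaw":8}]'>/dev/null; python3 st.py
python3 -m pendant '[{"rx":0,"ry":0,"rz":0,"tx":2,"ty":0,"tz":0,"jaw":8},{"rx":0,"ry":0,"rz":0,"tx":0,"ty":0,"tz":0,"jaw":8},{"rx":0,"ry":0,"rz":0,"tx":0,"ty":0,"tz":0,"jaw":8}]'>/dev/null; python3 st.py
python3 -m pendant '[{"rx":0,"ry":0,"rz":0,"tx":1,"ty":0,"tz":0,"jaw":8},{"rx":0,"ry":0,"rz":0,"tx":0,"ty":0,"tz":0,"jaw":8},{"rx":0,"ry":0,"rz":0,"tx":0,"ty":0,"tz":0,"jaw":8}]'>/dev/null; python3 st.py
python3 -m pendant '[{"rx":0,"ry":0,"rz":0,"tx":1,"ty":0,"tz":0,"jaw":8},{"rx":0,"ry":0,"rz":0,"tx":0,"ty":0,"tz":0,"jaw":8},{"rx":0,"ry":0,"rz":0,"tx":0,"ty":0,"tz":0,"jaw":8}]'>/dev/null; python3 st.py
```

```text
TCP [150.44  -0.28] F dock [-0.5 -0.2] Tq [0.02 0.09] 0.02
TCP [148.1   -0.24] F dock [-0.2  0.9] Tq [0.03 0.07] -0.0
TCP [147.1   -0.26] F dock [0.2 0.1] Tq [-0.02  0.05] -0.0
TCP [146.05  -0.21] F dock [-0.5 -0.2] Tq [-0.03  0.08] -0.02
```

```bash

python3 -m pendant '[{"rx":0,"ry":0,"rz":0,"tx":1,"ty":0,"tz":0,"jaw":8},{"rx":0,"ry":0,"rz":0,"tx":0,"ty":0,"tz":0,"jaw":8},{"rx":0,"ry":0,"rz":0,"tx":0,"ty":0,"tz":0,"jaw":8}]'>/dev/null; python3 st.py
python3 -m pendant '[{"rx":0,"ry":0,"rz":0,"tx":1,"ty":0,"tz":0,"jaw":8},{"rx":0,"ry":0,"rz":0,"tx":0,"ty":0,"tz":0,"jaw":8},{"rx":0,"ry":0,"rz":0,"tx":0,"ty":0,"tz":0,"jaw":8}]'>/dev/null; python3 st.py
python3 -m pendant '[{"rx":0,"ry":0,"rz":0,"tx":1,"ty":0,"tz":0,"jaw":8},{"rx":0,"ry":0,"rz":0,"tx":0,"ty":0,"tz":0,"jaw":8},{"rx":0,"ry":0,"rz":0,"tx":0,"ty":0,"tz":0,"jaw":8}]'>/dev/null; python3 st.py
```

```text
TCP [145.02  -0.22] F dock [ 0.1 -0.5] Tq [-0.01  0.09] 0.02
TCP [144.43  -0.2 ] F dock [ 1.1 -0.4] Tq [-0.06 -0.23] -0.06
TCP [143.6   -0.21] F dock [ 2.9 -0.8] Tq [-0.01 -0.54] -0.04
```

```bash

python3 -m pendant '[{"rx":0,"ry":0,"rz":0,"tx":1,"ty":0,"tz":0,"jaw":8},{"rx":0,"ry":0,"rz":0,"tx":0,"ty":0,"tz":0,"jaw":8},{"rx":0,"ry":0,"rz":0,"tx":0,"ty":0,"tz":0,"jaw":8}]'>/dev/null; python3 st.py
python3 -m pendant '[{"rx":0,"ry":0,"rz":0,"tx":1,"ty":0,"tz":0,"jaw":8},{"rx":0,"ry":0,"rz":0,"tx":0,"ty":0,"tz":0,"jaw":8},{"rx":0,"ry":0,"rz":0,"tx":0,"ty":0,"tz":0,"jaw":8}]'>/dev/null; python3 st.py
python3 -m pendant '[{"rx":0,"ry":0,"rz":0,"tx":1,"ty":0,"tz":0,"jaw":8},{"rx":0,"ry":0,"rz":0,"tx":0,"ty":0,"tz":0,"jaw":8},{"rx":0,"ry":0,"rz":0,"tx":0,"ty":0,"tz":0,"jaw":8}]'>/dev/null; python3 st.py
```

```text
TCP [142.7   -0.15] F dock [4.  1.3] Tq [ 0.02 -0.9 ] -0.1
TCP [141.89  -0.21] F dock [ 5.6 -0.4] Tq [-0.01 -1.22] -0.14
TCP [ 1.4128e+02 -1.4000e-01] F dock [ 5.8 -0. ] Tq [-0.04 -1.38] -0.15
```

```bash

python3 -m pendant '[{"rx":0,"ry":0,"rz":0,"tx":1.5,"ty":0,"tz":0,"jaw":8},{"rx":0,"ry":0,"rz":0,"tx":0,"ty":0,"tz":0,"jaw":8},{"rx":0,"ry":0,"rz":0,"tx":0,"ty":0,"tz":0,"jaw":8},{"rx":0,"ry":0,"rz":0,"tx":0,"ty":0,"tz":0,"jaw":8}]'; python3 st.py
python3 - <<'E'
from h import *
e=grab('wrist'); save(e['img'],'wrist11.png',1.4)
E
python3 st.py
```

```text
time_s: 19.63
tool_pos: [0.5982, -0.1981, 0.0495]
tool_rot: [-180.0, 0.2, 165.0]
force: [7.1, -1.0, -7.2]
grip_width: 0.0136
TCP [ 1.404e+02 -9.000e-02] F dock [7.2 0.8] Tq [-0.05 -1.73] -0.18
TCP [ 1.4041e+02 -1.3000e-01] F dock [7.8 0.4] Tq [-0.04 -1.7 ] -0.19
```

View pics/wrist11.png

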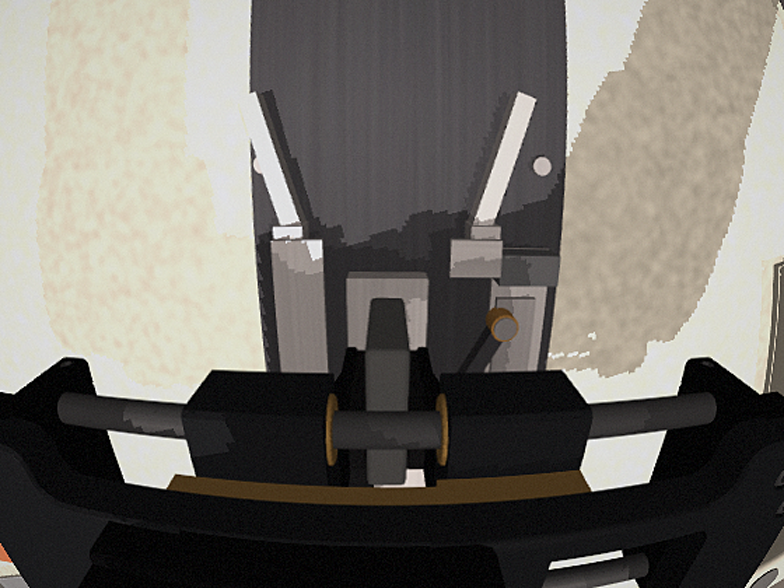

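```bash

python3 -m pendant '[{"rx":0,"ry":0,"rz":0,"tx":1,"ty":0,"tz":0,"jaw":8},{"rx":0,"ry":0,"rz":0,"tx":0,"ty":0,"tz":0,"jaw":8},{"rx":0,"ry":0,"rz":0,"tx":0,"ty":0,"tz":0,"jaw":8},{"rx":0,"ry":0,"rz":0,"tx":0,"ty":0,"tz":0,"jaw":8}]'>/dev/null; python3 st.py
python3 -m pendant '[{"rx":0,"ry":0,"rz":0,"tx":-1,"ty":0,"tz":0,"jaw":8},{"rx":0,"ry":0,"rz":0,"tx":-2,"ty":0,"tz":0,"jaw":8},{"rx":0,"ry":0,"rz":0,"tx":-2,"ty":0,"tz":0,"jaw":8},{"rx":0,"ry":0,"rz":0,"tx":-2,"ty":0,"tz":0,"jaw":8},{"rx":0,"ry":0,"rz":0,"tx":-1,"ty":0,"tz":0,"jaw":8},{"rx":0,"ry":0,"rz":0,"tx":0,"ty":0,"tz":0.2,"jaw":8},{"rx":0,"ry":0,"rz":0,"tx":0,"ty":0,"tz":0,"jaw":8},{"rx":0,"ry":0,"rz":0,"tx":0,"ty":0,"tz":0,"jaw":8}]'; python3 st.py
```

```text
TCP [ 1.398e+02 -1.000e-01] F dock [8.7 0.8] Tq [-0.13 -1.94] -0.26
time_s: 20.68
tool_pos: [0.6023, -0.1993, 0.049]
tool_rot: [180.0, -0.1, 165.1]
force: [-1.2, 1.8, 0.7]
grip_width: 0.0136
TCP [144.71  -0.25] F dock [-1.6  1.4] Tq [0.   0.39] -0.01
```

```bash

python3 -m pendant '[{"rx":0,"ry":0,"rz":0,"tx":0,"ty":0,"tz":-0.2,"jaw":8},{"rx":0,"ry":0,"rz":0,"tx":-2,"ty":0,"tz":0,"jaw":8},{"rx":0,"ry":0,"rz":0,"tx":-1.5,"ty":0,"tz":0,"jaw":8},{"rx":0,"ry":0,"rz":0,"tx":0,"ty":0,"tz":0,"jaw":8},{"rx":0,"ry":0,"rz":0,"tx":0,"ty":0,"tz":0,"jaw":8}]'; python3 st.py
```

```text
time_s: 21.1
tool_pos: [0.6069, -0.2006, 0.049]
tool_rot: [-180.0, 0.0, 165.1]
force: [0.1, -0.1, -2.5]
grip_width: 0.0135
TCP [149.42  -0.3 ] F dock [ 0.2 -0. ] Tq [-0.03 -0.01] -0.03
```

The sledge is free of any pull, in the middle of its latched play. Releasing and withdrawing upward.

```bash

python3 -m pendant '[{"rx":0,"ry":0,"rz":0,"tx":0,"ty":0,"tz":0,"jaw":16},{"rx":0,"ry":0,"rz":0,"tx":0,"ty":0,"tz":0,"jaw":20},{"rx":0,"ry":0,"rz":0,"tx":0,"ty":0,"tz":0,"jaw":30},{"rx":0,"ry":0,"rz":0,"tx":0,"ty":0,"tz":0,"jaw":36},{"rx":0,"ry":0,"rz":0,"tx":0,"ty":0,"tz":0,"jaw":36},{"rx":0,"ry":0,"rz":0,"tx":0,"ty":0,"tz":0,"jaw":36}]'; python3 st.py
python3 -m pendant '[{"rx":0,"ry":0,"rz":0,"tx":0,"ty":0,"tz":-5,"jaw":36},{"rx":0,"ry":0,"rz":0,"tx":0,"ty":0,"tz":-15,"jaw":36},{"rx":0,"ry":0,"rz":0,"tx":0,"ty":0,"tz":-25,"jaw":36},{"rx":0,"ry":0,"rz":0,"tx":0,"ty":0,"tz":-30,"jaw":36},{"rx":0,"ry":0,"rz":0,"tx":0,"ty":0,"tz":-30,"jaw":36},{"rx":0,"ry":0,"rz":0,"tx":-15,"ty":0,"tz":-20,"jaw":36},{"rx":0,"ry":0,"rz":0,"tx":-25,"ty":0,"tz":-10,"jaw":36},{"rx":0,"ry":0,"rz":0,"tx":-30,"ty":0,"tz":0,"jaw":36},{"rx":0,"ry":0,"rz":0,"tx":-15,"ty":0,"tz":0,"jaw":36},{"rx":0,"ry":0,"rz":0,"tx":0,"ty":0,"tz":0,"jaw":36},{"rx":0,"ry":0,"rz":0,"tx":0,"ty":0,"tz":0,"jaw":36}]'
python3 - <<'E'
from h import *
e=grab('wrist'); save(e['img'][:290,120:420],'wrist12.png',2.6)
e=grab('scene'); save(e['img'],'scene12.png',1.4)
E
```

```text
time_s: 21.6
tool_pos: [0.6067, -0.2005, 0.0493]
tool_rot: [180.0, 0.0, 165.1]
force: [-0.1, 0.4, -0.2]
grip_width: 0.0344
TCP [149.21  -0.22] F dock [-0.2  0.3] Tq [ 0.04 -0.  ] 0.08
time_s: 22.52
tool_pos: [0.6885, -0.2225, 0.1837]
tool_rot: [-180.0, -0.1, 165.0]
force: [-1.1, 0.3, 0.5]
grip_width: 0.0363
```

View pics/wrist12.png

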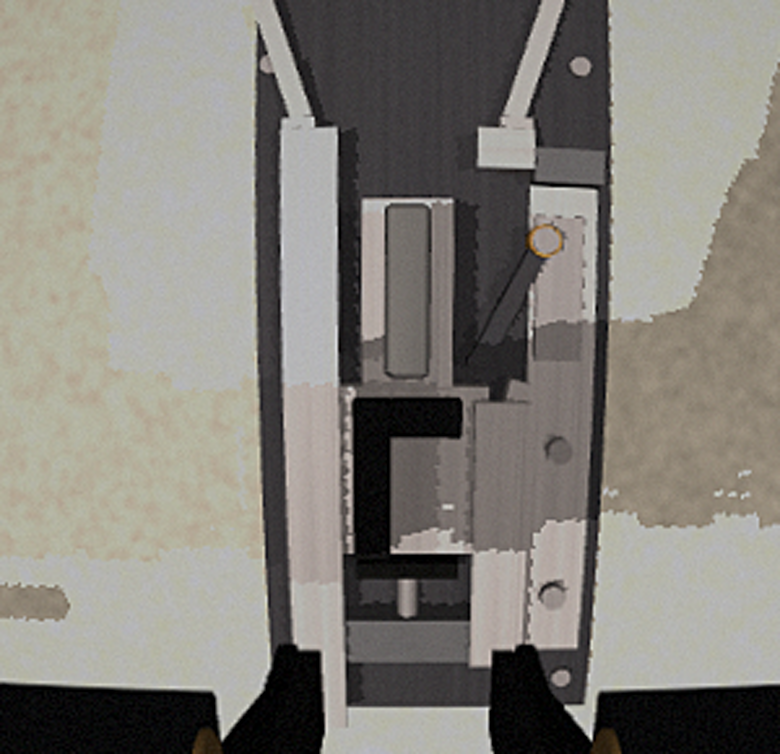

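View pics/scene12.png

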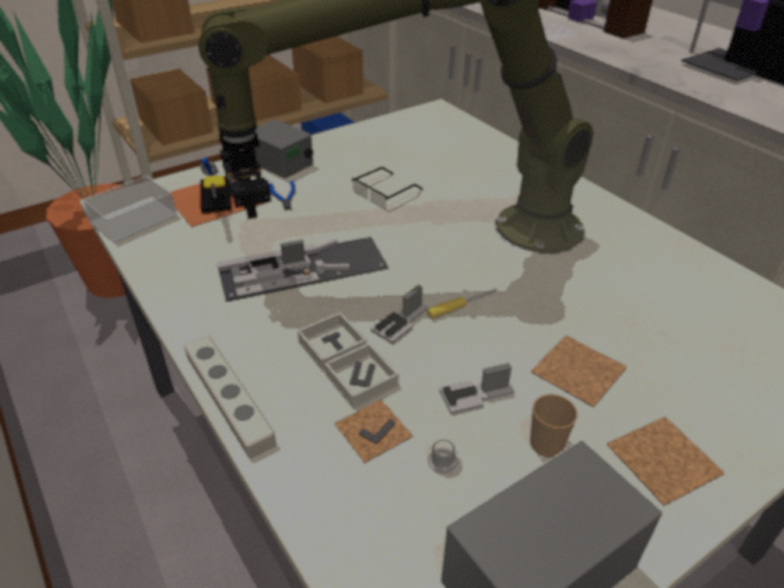

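The wrist picture shows the pawl in front of the shoulder (tip 467,360, shoulder at row 387). The sledge is free and nothing touches it. The scene picture shows the other items where they were. Handing in.

```bash
python3 -c "
from cell import env; print(env.get_obs()['time_s'],env.sign_off())"
```

```text
the job is handed in; nothing more can be done
22.6167 None
```

The L sledge is latched in the dock, and I handed the job in at 22.6 s. The sample on the smallest cork pad was the L bracket.

- **Latching:** I gripped `sledge_l` by its rib, set it in the loading area and slid it in nose first. The side force on the tool dropped from about 2 N to 0 as the pawl snapped in.
- **Buffer:** I then pressed the nose on the buffer with about 7 N, roughly 4 mm of travel.
- **Tug:** I pulled back until the pawl took about 8 to 9 N, with about 5 mm of travel past the point where it engaged. I then eased off so nothing was loaded and let go. The joint values themselves cannot be read, so these figures come from the wrist force and the tool position.

In the last pictures the pawl tip stands behind the head's shoulder, and the gripper is clear. The other sledges, the brackets and the other items look unmoved.

- **Final position:** the sledge was left in the middle of its latched play, so the nose is no longer pressed on the buffer.
- **Odd reading:** while easing off, the tool lagged by about 2 mm with about 2 N of drag. Lifting 0.2 mm and moving on cleared it.

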